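# Sort tested power adapters and photograph the passed lot

### The arm

A 6-joint arm with a two-finger parallel gripper is mounted at the origin on a cart in front of the work surface, level with it; the furniture and walls round the work are solid. World frame = base frame: x ahead of the robot, y to its left, z up, the work surface at z = 0. Lengths are in m, angles in degrees, forces in N, time in s.
With the tool pointing down it reaches from about 0.375 to 0.9 m from the base axis. Payload 3.1 kg.
Tool frame: the origin (TCP) lies midway between the tips of the shut fingers; the grasp point (between the pads) lies robot.hold_point_z behind it (robot.hold_point_z is the distance from the TCP to the grasp point, in m); x points along the fingers, z is the direction in which the jaws open and shut, and the axes are right-handed (so a half turn about x gives the same grasp; the last joint's range is limited). The gripper opens to 87 mm and grips with 3 to 60 N. Pads are 19 mm wide; open, the fingers measure 117 mm over their backs; the gripper's body (75 mm by 190 mm) begins 51 mm behind the grasp point.
Start: joints at [57.439, 30.224, 82.088, -0, 67.689, -10.227], TCP at [0.237, 0.578, 0.223] pointing down, gripper open.
Joint ranges: [-176.69, 176.69], [-43.24, 126.21], [12.49, 139.97], [-82, 262], [0, 151.66], [-163.58, 163.58]. Speed limits (degrees/s): [159.86, 159.86, 180, 180, 180, 180].

### API

Orientations are given as a 3x3 rotation matrix whose columns are the frame's x, y, z axes.
In Python, from cell import robot, camera, boxes_of, regions_of, place_of gives the robot as it stands.
- The arm moves only by the shell command python3 -m creep 'ROWS' [FORCE]. ROWS is a JSON object of lists of equal length, an entry for each row: "offset": the shift along the tool's x, y, z in mm, a list of three; "turn": the turn about the tool's x in degrees; "claw": the gripper's target within -1 to 1 (fully open at 1, half-way at 0, shut at -1). In form: {"offset": [[dx, dy, dz], ...], "turn": [turn, ...], "claw": [claw, ...]}. A call has exactly 8 rows; each row is the pose to reach, as a shift and turn from the pose commanded when the call began, along the tool's axes at that moment; what a row does not reach only later rows make up. A row lasts 1/12 s, in which the tool goes at most 41.7 mm and 7.16 degrees, less where a joint would pass 70% of its speed; a pose out of reach is approached as far as the arm can. A call with a gripper value outside its range is refused whole. The fingers move at their own pace and stop on an object; FORCE is the grip in N (left out, the last holds). Time passes only in rows, so rows that repeat a pose let the fingers close, or fill a call up. It gives the time, the measured TCP pose, the force and the opening at its end, in the units of the state.
- robot.state(): the state, without advancing time (a new reading comes with each control period).
- camera(name): name is "side" or "top" or "wrist"; returns a dict with "color" (400x640x3 uint8, red, green, blue), "depth" (400x640 float32, m along the optical axis (not along the pixel's ray), 0 where there is no reading), "mtx" (3x3 intrinsics, pixels), "T" (4x4, takes a point from camera to world coordinates); the wrist camera has in their place "hand_eye" (4x4, takes a point from camera to tool coordinates, whose origin is the TCP and whose axes are the tool frame's). Camera axes: x right, y down, z forward; pixel columns grow to the right and rows downward; lengths in m; the calibration is good to about 2 mm. The wrist camera is an equidistant fisheye: a pixel r from the principal point sees the ray r / f radians off the axis. A picture is of the moment at which its call begins: read the wrist's pose just before it.
- robot.sign_off(): hands the job in, once; it reports no verdict.
Trained networks look in a picture, given as the dict that the camera call returned (one of the last four; its "shot" number tells which), for a name from the list of things; names that differ only in an ending like _2 or _b are one class to them, and where a whole thing is asked for, a point or a joint stands for the part that bears it (a point fixed in the world has none). Each returns a list of dicts, best first, with "conf" (0 to 1); they miss things now and then, are a little off and sometimes report something else, mostly with a low value. They report only what shows in the picture. A call takes as long as a camera call.
- boxes_of(picture, target): "extent" ([centre column, centre row, width, height] in pixels, round what is visible of it).
- regions_of(picture, target): "region" (400x640 bool, what is visible of it) and "extent" ([centre column, centre row, width, height] in pixels, round what is visible of it).
- place_of(picture, target): "pixel" ([column, row] in pixels: a listed point, or the origin of a listed thing).
The state is a dict: "time": time; "joint_pos": joint angles; "qd": joint speeds; "joint_torque": joint torques, N m; "eef_pos": TCP position; "ee_rot": TCP orientation; "wrist_force": force on the tool from outside, world axes, zero at the start; "wrist_torque": the same for the moment, N m; "grip_width": finger opening in m.
Only numpy, scipy, OpenCV 4.12 (cv2) and the standard library are available. Lean on these libraries where they do the work, as an engineer would, in place of code of your own. Each camera call takes 0.05 s, during which the arm holds its last target.

### The job

The laptop power adapters on the right have just been tested: put each one with a red sticker into the red reject bin, and lay the green ones flat and side by side inside the white frame of the photo station, lengthwise toward the camera. Then take the record photo of the sorted lot: slide the lens cover fully open to its stop, hold the red shutter release half-pressed at its first click for about a second so that it focuses, and then press it right down; never take the shot with the lens covered. Finally let the release come up and slide the cover fully shut again; the sorted adapters stay where they are, and leave the reel of solder alone.

Things in the scene. Friction and masses are not known exactly. Their poses are not given: they have to be found in the camera images.
- pass_a: PASSED: black laptop power adapter with a green round sticker (28 mm) on top, lying flat, own z up. Body 48 mm wide (own x), 108 mm long (own y from -63 to +45 mm), 30 mm high; an 18 mm lead stub at the +y end. Origin: on the underside, so the body's middle is at own y = -9 mm. About 0.28 kg. Grip across the width. May be absent (None)
- pass_b: PASSED: black laptop power adapter with a green round sticker (28 mm) on top, lying flat, own z up. Body 48 mm wide (own x), 108 mm long (own y from -63 to +45 mm), 30 mm high; an 18 mm lead stub at the +y end. Origin: on the underside, so the body's middle is at own y = -9 mm. About 0.28 kg. Grip across the width. May be absent (None)
- pass_c: PASSED: black laptop power adapter with a green round sticker (28 mm) on top, lying flat, own z up. Body 48 mm wide (own x), 108 mm long (own y from -63 to +45 mm), 30 mm high; an 18 mm lead stub at the +y end. Origin: on the underside, so the body's middle is at own y = -9 mm. About 0.28 kg. Grip across the width. May be absent (None)
- fail_a: FAILED: black laptop power adapter with a red round sticker (28 mm) on top, lying flat, own z up. Body 48 mm wide (own x), 108 mm long (own y from -63 to +45 mm), 30 mm high; an 18 mm lead stub at the +y end. Origin: on the underside, so the body's middle is at own y = -9 mm. About 0.28 kg. Grip across the width. May be absent (None)
- fail_b: FAILED: black laptop power adapter with a red round sticker (28 mm) on top, lying flat, own z up. Body 48 mm wide (own x), 108 mm long (own y from -63 to +45 mm), 30 mm high; an 18 mm lead stub at the +y end. Origin: on the underside, so the body's middle is at own y = -9 mm. About 0.28 kg. Grip across the width. May be absent (None)
- photo_frame (a point): centre of the white-lined frame on the dark mat of the fixed photo station (white board 310 x 300 mm), 10 mm above the desk. Frame 190 mm along own x (away from the robot, toward the camera), 280 mm along own y. Beyond it stands the camera head on a column: light grey box 190 mm wide in y, 122 to 190 mm above the desk; head and lens cover begin 85 mm in x from this point
- bin_floor (a point): centre of the inner floor (4 mm above the desk) of the fixed red open reject bin; inside 220 mm along own x, 172 mm along own y; walls 4 mm thick, rim 60 mm above the desk
- cover_grip (a point): centre of the top face of the orange ribbed grip of the sliding lens cover, on top of the camera head, 209 mm above the desk. The grip is 14 mm along the slide, 30 mm across it; finger tips may reach 14 mm below this point beside it (the deck is 19 mm below). Its axes are those of photo_frame; the cover opens along -y
- lens_cover (a joint): travel of the lens cover along photo_frame's -y (to the robot's right), m: 0 = shut at its end stop (red mark, blade in front of the lens), 0.055 = fully open at its end stop (green mark). It takes about 2 N to slide and stays where it is left; it may start up to 15 mm open
- release_top (a point): centre of the top face of the red round shutter release (23 mm across) on the camera head, pressed straight down; 203 mm above the desk when up, 13 mm above the head's top. By photo_frame's axes it lies 144 mm in +x and 58 mm in +y of the frame centre. This point moves down with the button; it springs up when let go
- release_first (a joint): first stage of the release, m: 0 = up, 0.004 = at the first click (half-pressed). Soft: 1 N growing to 2.5 N; at the click it then resists until about 6.5 N
- release_second (a joint): further travel past the first click, m: 0 = none, 0.004 = pressed right down (photo taken), 8 mm below the up position in all. Starts to move at about 6.5 N, bottom at about 8.5 N
- solder_reel: bystander: standing blue reel of solder, 53 mm across, 33 mm high, origin under its centre; leave it alone

How it is judged:
By the outcome, as a careful person would: the job done as asked, in the order asked, and still so for the second after the job is handed in, with the robot touching nothing.
Of pass_a, pass_b, pass_c only 2 to 3 are there at a start; the rules pass over those that are not, and their reading is None.
Of fail_a, fail_b only 1 to 2 are there at a start; the rules pass over those that are not, and their reading is None.
At some moment in a run one of pass_a, fail_a, pass_b, fail_b, pass_c may be knocked a few centimetres aside while the robot is not near it.
Once in a run the grip may slacken for a moment while it holds something.
It also fails if it takes over 210 s, if anything falls off the work surface, if the arm or the gripper's body presses on something with over 40 N, if the wrist force passes 120 N, or if a joint passes its speed limit or range.

## Working session

There is one attempt and no reset: what is moved stays moved. The work goes in short steps, Python scripts to look and compute and a shell command to move; the robot and the scene stay as the last step left them, time stands still between calls to the robot, and variables do not carry over. Pictures are saved under pics/ and viewed, and the job is handed in when it is done.

```bash
ls; mkdir -p pics; python3 - <<'E'
from cell import robot,camera
import cv2
print(robot.state(), robot.hold_point_z)
for n in("side","top","wrist"):
    p=camera(n); cv2.imwrite(f"pics/a_{n}.png",p["color"][:,:,::-1]); print(n,p["mtx"].tolist(),p.get("T",p.get("hand_eye")).tolist())
E
```

```text
pics
{'time': 0.0, 'joint_pos': array([ 5.74390304e+01,  3.02796878e+01,  8.21558078e+01, -8.84553156e-04,
        6.76875926e+01, -1.02263118e+01]), 'qd': array([-0.03688776,  0.096831  ,  0.06424523, -0.01032147, -0.15165798,
        0.04102813]), 'joint_torque': array([-3.15851885e-04, -4.40031874e+01, -1.76596195e+01,  6.34408020e-02,
        5.80602069e-02, -1.50418614e-04]), 'eef_pos': array([0.23708261, 0.57750889, 0.22156709]), 'ee_rot': array([[-1.14416647e-03, -9.24982042e-01,  3.80009096e-01],
       [-1.81830882e-03,  3.80010641e-01,  9.24980328e-01],
       [-9.99997692e-01,  3.67357581e-04, -2.11669844e-03]]), 'wrist_force': array([ 0.39725515, -0.64811951,  1.15402578]), 'wrist_torque': array([ 0.02474743, -0.00206774,  0.01302938]), 'grip_width': 0.08723969103654725} 0.0187
side [[393.32138291817586, 0.0, 323.16419685258643], [0.0, 393.32138291817586, 196.01034300436916], [0.0, 0.0, 1.0]] [[0.8979760353740089, -0.2227501644153641, 0.3795015206121118, 0.046427000924350516], [-0.4399693697193792, -0.43855636719753227, 0.7836423077522268, -0.9300464564840575], [-0.008123
[... 208 characters left out ...]
0]] [[-0.09367368572878022, -0.9710328145169554, 0.21981927516317978, 0.16242353427837836], [-0.9956000796735981, 0.09189215765964444, -0.01833883078551849, 0.02192540804171955], [-0.0023920610173114613, -0.22056995373789037, -0.9753682245963081, 1.699693559870845], [0.0, 0.0, 0.0, 1.0]]
wrist [[309.70691628693146, 0.0, 321.5526746604785], [0.0, 309.70691628693146, 205.7973667396325], [0.0, 0.0, 1.0]] [[0.0005731134241528268, -0.2726133093943368, 0.9621235134233387, -0.16381171700530076], [0.00032120025690880055, -0.9621235716176485, -0.27261351721455923, 0.07632311438780913], [0.9999997841856751, 0.0004652727860107363, -0.00046384246957364457, -0.00044249446812960613], [0.0, 0.0, 0.0, 1.0]]
```

View pics/a_side.png

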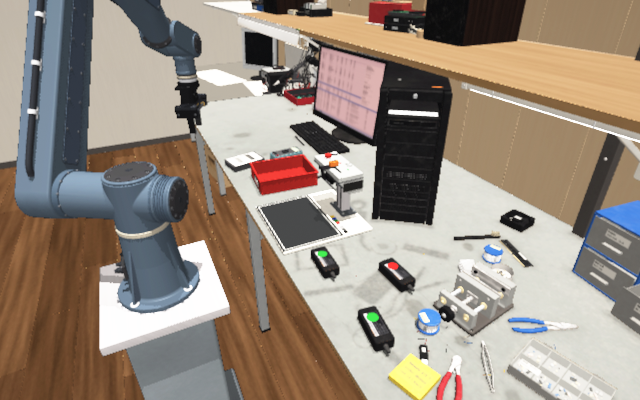

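View pics/a_top.png

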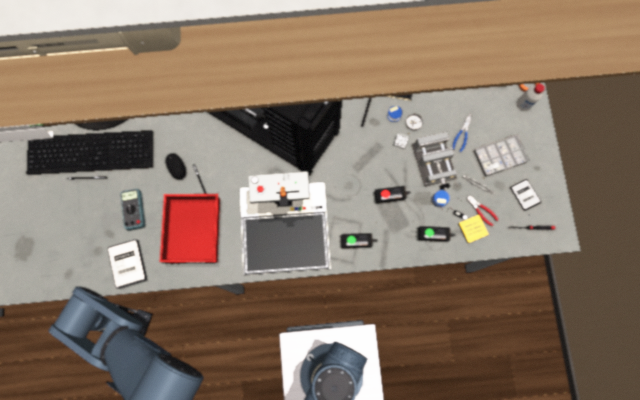

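View pics/a_wrist.png

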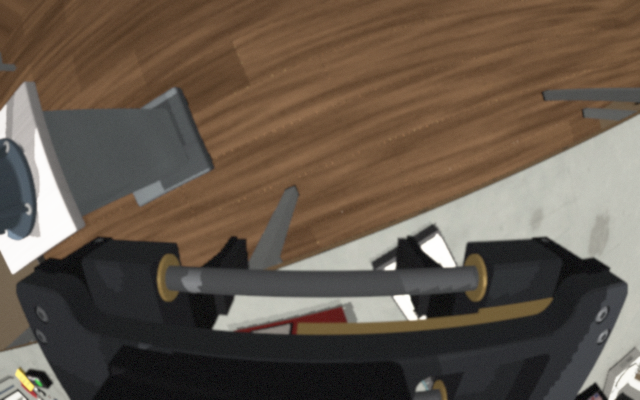

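```bash
cat > h.py <<'E'
from cell import robot,camera,boxes_of,regions_of,place_of
import numpy as np, cv2
def ray(p,uv):
    K=p["mtx"];T=p["T"]
    d=T[:3,:3]@np.array([(uv[0]-K[0,2])/K[0,0],(uv[1]-K[1,2])/K[1,1],1.]); return T[:3,3],d
def atz(p,uv,z):
    o,d=ray(p,uv); return o+d*(z-o[2])/d[2]
def cloud(p,mask=None):
    K=p["mtx"];T=p["T"];z=p["depth"];m=z>0
    if mask is not None:m=m&mask
    v,u=np.nonzero(m);zz=z[v,u]
    c=np.stack([(u-K[0,2])/K[0,0]*zz,(v-K[1,2])/K[1,1]*zz,zz],1)
    return c@T[:3,:3].T+T[:3,3],u,v
def proj(p,P):
    T=np.linalg.inv(p["T"]);c=T[:3,:3]@np.array(P)+T[:3,3];q=p["mtx"]@c;return q[:2]/q[2]
def tomove(target,yaw=None):
    """mm along tool axes to get TCP to target; yaw=angle of jaw axis (tool z) in world deg"""
    s=robot.state();R=s["ee_rot"];d=R.T@(np.array(target)-s["eef_pos"])*1000
    t=None
    if yaw is not None:
        z=R[:,2];cur=np.degrees(np.arctan2(z[1],z[0]))
        t=-((yaw-cur+90)%180-90)   # tool x down => turn about x is negative yaw
    return np.round(d,1),t,s["eef_pos"],s["joint_pos"][5]
E
python3 - <<'E'
from h import *
for n in("top","side"):
    p=camera(n)
    for t in("pass_a","fail_a"):
        for r in regions_of(p,t):
            P,u,v=cloud(p,r["region"]); 
            k=P[:,2]>0.02
            if k.sum()<5: print(n,t,r["conf"],"few",P.mean(0) if len(P) else None);continue
            q=P[k];rr=cv2.minAreaRect((q[:,:2]*1000).astype(np.float32))
            print(n,t,round(r["conf"],2),r["extent"],k.sum(),np.percentile(P[:,2],[5,50,95]).round(3),rr)
        for r in place_of(p,t):print("  place",round(r["conf"],2),np.round(r["pixel"],1),atz(p,r["pixel"],0.0).round(4))
    for t,z in(("photo_frame",.01),("bin_floor",.004),("cover_grip",.209),("release_top",.203),("solder_reel",0)):
        for r in place_of(p,t):print(n,t,round(r["conf"],2),np.round(r["pixel"],1),atz(p,r["pixel"],z).round(4))
E
```

```text
top pass_a 0.8 [359.5, 241.4, 34.4, 10.2] 450 [0.019 0.031 0.038] ((434.08221435546875, -137.53599548339844), (124.2784652709961, 49.67647171020508), 85.88825988769531)
top pass_a 0.78 [436.4, 231.7, 36.8, 12.6] 432 [0.021 0.03  0.037] ((432.636962890625, -403.56854248046875), (119.14056396484375, 48.47649383544922), 81.91439819335938)
top pass_a 0.49 [285.0, 225.2, 90.4, 100.3] 1873 [0.005 0.013 0.195] ((499.511962890625, 112.50660705566406), (285.66717529296875, 299.82965087890625), 88.23870086669922)
  place 0.72 [433.3 231.4] [ 0.4438 -0.4019  0.    ]
  place 0.61 [358. 246.] [ 0.4173 -0.1338  0.    ]
top fail_a 0.55 [390.9, 194.2, 36.0, 20.5] 419 [0.012 0.03  0.038] ((587.5296630859375, -269.7945556640625), (50.39215850830078, 118.10785675048828), 1.3335144519805908)
  place 0.62 [392.4 193.3] [ 0.5943 -0.2768  0.    ]
top photo_frame 0.79 [286.8 246.8] [0.4361 0.1125 0.01  ]
top photo_frame 0.58 [439.  199.4] [ 0.5541 -0.436   0.01  ]
top bin_floor 0.86 [191.9 231.6] [0.5218 0.439  0.004 ]
top cover_grip 0.68 [281.8 190.4] [0.5831 0.1033 0.209 ]
top release_top 0.63 [259.8 188.
[... 581 characters left out ...]
3 [0.009 0.029 0.032] ((588.050537109375, -276.34967041015625), (48.038028717041016, 119.48394775390625), 3.435718059539795)
side fail_a 0.61 [430.8, 322.2, 21.9, 26.2] 346 [0.003 0.032 0.035] ((555.7520141601562, -442.0834045410156), (51.0984992980957, 51.7527961730957), 4.847902297973633)
  place 0.74 [400.8 283.5] [ 0.5893 -0.2886  0.    ]
side photo_frame 0.79 [297.2 221.5] [0.4515 0.1087 0.01  ]
side bin_floor 0.67 [280.9 182.3] [0.5082 0.4138 0.004 ]
side cover_grip 0.73 [333.8 161. ] [0.5844 0.0996 0.209 ]
side cover_grip 0.66 [294.6 221.4] [ 0.3348 -0.1729  0.209 ]
side release_top 0.61 [328.2 153.3] [0.6027 0.1762 0.203 ]
side solder_reel 0.57 [428.4 326.7] [ 0.5588 -0.4416 -0.    ]
```

```bash
python3 - <<'E'
import cv2
i=cv2.imread("pics/a_top.png");cv2.imwrite("pics/a_topz.png",cv2.resize(i[140:300,140:500],None,fx=2.2,fy=2.2,interpolation=2))
i=cv2.imread("pics/a_side.png");cv2.imwrite("pics/a_sidez.png",cv2.resize(i[130:370,220:460],None,fx=2.5,fy=2.5,interpolation=2))
E
```

```text
(no output)
```

View pics/a_topz.png

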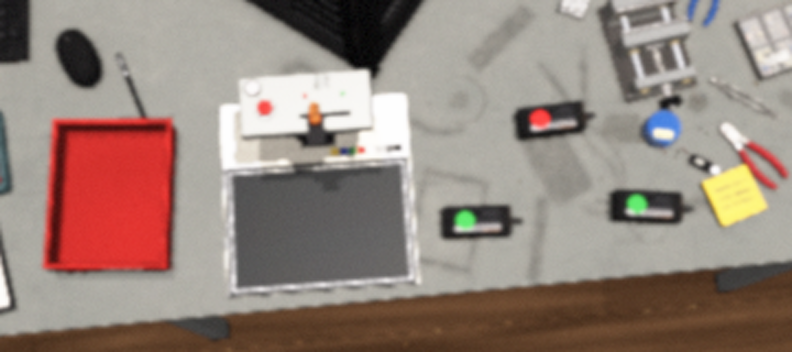

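View pics/a_sidez.png

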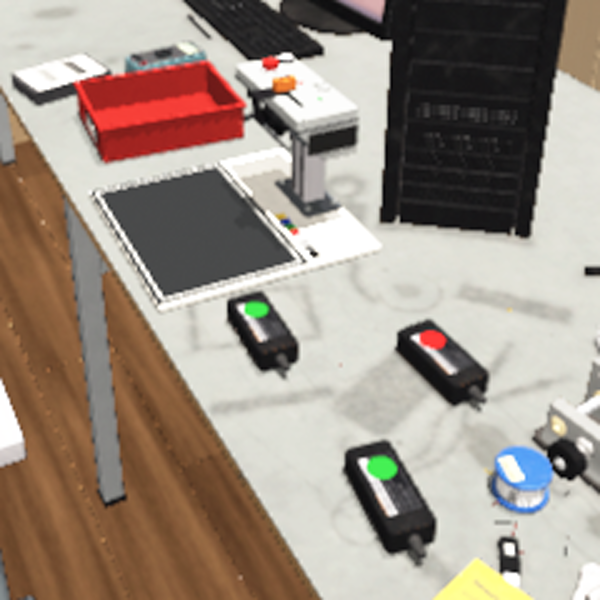

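```bash
python3 - <<'E'
from h import *
for n in("top","side"):
    p=camera(n);P,u,v=cloud(p)
    k=(abs(P[:,2]-.19)<.006)&(P[:,0]>.45)&(P[:,0]<.75)&(abs(P[:,1]-.1)<.2)
    print(n,"head",k.sum(),cv2.minAreaRect((P[k,:2]*1000).astype(np.float32)),np.percentile(P[k],[1,50,99],axis=0).round(3).tolist())
    rgb=p["color"].astype(int);hsv=cv2.cvtColor(p["color"],cv2.COLOR_RGB2HSV)
    c=rgb[v,u];h=hsv[v,u]
    # dark mat
    reg=(P[:,0]>.3)&(P[:,0]<.56)&(P[:,1]>-.06)&(P[:,1]<.28)&(abs(P[:,2]-.01)<.02)
    k=reg&(c.max(1)<110)
    print("mat",k.sum(),cv2.minAreaRect((P[k,:2]*1000).astype(np.float32)),P[k,2].mean())
    k=(P[:,0]>.3)&(P[:,0]<.8)&(abs(P[:,1]-.11)<.2)&(c.min(1)>200)&(abs(P[:,2]-.008)<.012)
    print("white",k.sum(),cv2.minAreaRect((P[k,:2]*1000).astype(np.float32)))
    k=(P[:,2]>.15)&(P[:,2]<.22)&(h[:,1]>150)&(P[:,0]<.75)&(abs(P[:,1]-.1)<.15)
    for nm,lo,hi,z in(("red",-1,6,.203),("red2",172,181,.203),("orange",7,22,.209)):
        kk=k&(h[:,0]>=lo)&(h[:,0]<=hi)
        if kk.sum(): uv=(u[kk].mean(),v[kk].mean());print(nm,kk.sum(),uv,atz(p,uv,z).round(4))
    k=(h[:,1]>120)&((h[:,0]<8)|(h[:,0]>172))&(P[:,1]>.28)&(P[:,1]<.6)&(abs(P[:,2]-.055)<.015)&(P[:,0]<.7)
    print("bin rim",k.sum(),cv2.minAreaRect((P[k,:2]*1000).astype(np.float32)))
E
```

```text
top head 1400 ((657.3543701171875, 95.56983947753906), (209.68882751464844, 236.15170288085938), 77.05366516113281) [[0.544, -0.002, 0.184], [0.603, 0.11, 0.191], [0.718, 0.206, 0.196]]
mat 3736 ((461.33135986328125, 118.72045135498047), (263.3302307128906, 188.29588317871094), 89.12429809570312) 0.01162515607951854
white 1148 ((528.9098510742188, 115.77411651611328), (306.3183898925781, 352.62109375), 88.52499389648438)
red 15 (np.float64(259.8666666666667), np.float64(188.53333333333333)) [0.5974 0.1719 0.203 ]
orange 31 (np.float64(282.741935483871), np.float64(192.58064516129033)) [0.5758 0.1009 0.209 ]
bin rim 716 ((526.9403076171875, 435.1814270019531), (191.07533264160156, 235.453125), 84.68319702148438)
side head 724 ((619.6156005859375, 64.93539428710938), (147.25106811523438, 292.5675964355469), 26.345212936401367) [[0.541, -0.027, 0.185], [0.605, 0.077, 0.19], [0.743, 0.2, 0.196]]
mat 2277 ((454.6346435546875, 109.02983093261719), (301.1979064941406, 202.25389099121094), 88.87518310546875) 0.010106183455268826
white 3365 ((565.433349609375, 110.01363372802734), (468.2832946777344, 399.9686584472656), 0.001985307317227125)
red 21 (np.float64(327.8095238095238), np.float64(155.0)) [0.5951 0.1639 0.203 ]
orange 48 (np.float64(333.0), np.float64(163.5)) [0.5733 0.0837 0.209 ]
bin rim 662 ((526.0274047851562, 431.4917297363281), (194.25570678710938, 235.00042724609375), 84.49959564208984)
```

```bash
python3 - <<'E'
from h import *
print(tomove([.588,-.265,.25],2.4))
E
```

```text
(array([ -27.5, -644.6, -646.7]), np.float64(65.26899038643374), array([0.23743009, 0.57810567, 0.22252529]), np.float64(-10.228115642161816))
```

```bash
python3 -m creep '{"offset":[[-20,-10,-10],[-30,-30,-30],[-30,-57,-57],[-30,-84,-84],[-30,-111,-111],[-30,-138,-138],[-30,-165,-165],[-30,-190,-190]],"turn":[0,0,0,0,0,0,0,0],"claw":[1,1,1,1,1,1,1,1]}' 30
python3 -m creep '{"offset":[[0,-27,-27],[0,-54,-54],[0,-81,-81],[0,-108,-108],[0,-135,-135],[0,-162,-162],[0,-189,-189],[0,-216,-216]],"turn":[0,0,0,0,0,0,0,0],"claw":[1,1,1,1,1,1,1,1]}'
python3 -m creep '{"offset":[[0,-27,-27],[0,-54,-54],[0,-81,-81],[0,-108,-108],[0,-135,-135],[0,-162,-162],[0,-189,-189],[0,-216,-216]],"turn":[7,14,21,28,35,42,49,56],"claw":[1,1,1,1,1,1,1,1]}'
python3 - <<'E'
from h import *
print(tomove([.588,-.265,.15],2.4))
for n in("top","side"):
    p=camera(n)
    for r in regions_of(p,"fail_a")[:1]:
            P,u,v=cloud(p,r["region"]);q=P[P[:,2]>.02]
            print(n,round(r["conf"],2),len(q),cv2.minAreaRect((q[:,:2]*1000).astype(np.float32)))
cv2.imwrite("pics/b_w.png",camera("wrist")["color"][:,:,::-1])
E
```

```text
time: 1.92
eef_pos: [0.3414, 0.3283, 0.2528]
ee_rot: [[0.001, -0.925, 0.38], [0.0, 0.38, 0.925], [-1.0, -0.001, 0.0]]
wrist_force: [0.8, 0.4, 0.0]
grip_width: 0.0871
time: 2.58
eef_pos: [0.4592, 0.0464, 0.2529]
ee_rot: [[0.001, -0.925, 0.38], [0.0, 0.38, 0.925], [-1.0, -0.001, 0.0]]
wrist_force: [0.1, 0.5, -0.4]
grip_width: 0.0871
time: 3.25
eef_pos: [0.5768, -0.2355, 0.2526]
ee_rot: [[0.0, -0.196, 0.981], [0.0, 0.981, 0.196], [-1.0, 0.0, 0.0]]
wrist_force: [0.7, 0.7, -0.0]
grip_width: 0.0873
(array([102.6, -31.1,   5.1]), np.float64(8.894782005374807), array([ 0.57684322, -0.23549565,  0.2525912 ]), np.float64(-43.77177977223672))
side 0.88 538 ((588.2960205078125, -275.83935546875), (49.489418029785156, 125.54418182373047), 2.272726535797119)
```

View pics/b_w.png

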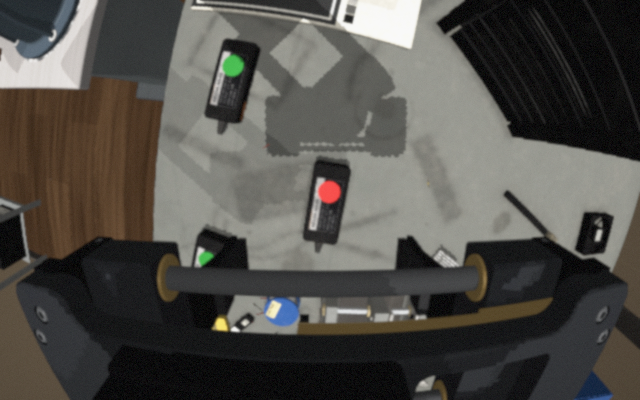

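```bash
python3 -m creep '{"offset":[[0,-5,1],[5,-15,3],[25,-25,5],[55,-31,5],[90,-31,5],[125,-31,5],[155,-31,5],[170,-31,5]],"turn":[4,9,9,9,9,9,9,9],"claw":[1,1,1,1,1,1,1,1]}'
python3 - <<'E'
from h import *
p=camera("side")
r=regions_of(p,"fail_a")[0];P,u,v=cloud(p,r["region"]);q=P[P[:,2]>.02]
print(r["conf"],cv2.minAreaRect((q[:,:2]*1000).astype(np.float32)))
print(tomove([.588,-.265,.006],2.4))
E
```

```text
time: 4.17
eef_pos: [0.5849, -0.2594, 0.0789]
ee_rot: [[-0.006, -0.049, 0.999], [0.004, 0.999, 0.049], [-1.0, 0.005, -0.006]]
wrist_force: [0.4, -0.7, -0.7]
grip_width: 0.087
0.55 ((573.268310546875, -275.5603942871094), (79.16988372802734, 124.17301177978516), 0.23329108953475952)
(array([73.4, -6. ,  3.3]), np.float64(0.4000780486611859), array([ 0.58490568, -0.25952633,  0.07941456]), np.float64(-36.72552103148834))
```

```bash
python3 -m creep '{"offset":[[20,-3,2],[45,-6,3],[65,-6,3],[73,-6,3],[73,-6,3],[73,-6,3],[73,-6,3],[73,-6,3]],"turn":[0,0,0,0,0,0,0,0],"claw":[1,1,1,1,1,0,-1,-1]}' 35
python3 -m creep '{"offset":[[0,0,0],[0,0,0],[0,0,0],[0,0,0],[0,0,0],[-10,0,0],[-30,0,0],[-60,0,0]],"turn":[0,0,0,0,0,0,0,0],"claw":[-1,-1,-1,-1,-1,-1,-1,-1]}'
python3 - <<'E'
from h import *
print(robot.state()["wrist_force"])
i=cv2.resize(camera("side")["color"][130:370,220:460,::-1],None,fx=2.4,fy=2.4);cv2.imwrite("pics/c.png",i)
E
```

```text
time: 4.93
eef_pos: [0.5921, -0.2693, 0.0115]
ee_rot: [[0.003, -0.047, 0.999], [-0.002, 0.999, 0.047], [-1.0, -0.002, 0.003]]
wrist_force: [-0.6, -0.4, 0.4]
grip_width: 0.0739
time: 5.6
eef_pos: [0.5888, -0.2672, 0.0672]
ee_rot: [[-0.006, -0.046, 0.999], [0.004, 0.999, 0.046], [-1.0, 0.005, -0.005]]
wrist_force: [0.4, -0.8, -2.0]
grip_width: 0.048
[ 0.42655135 -0.836844   -1.97397985]
```

View pics/c.png

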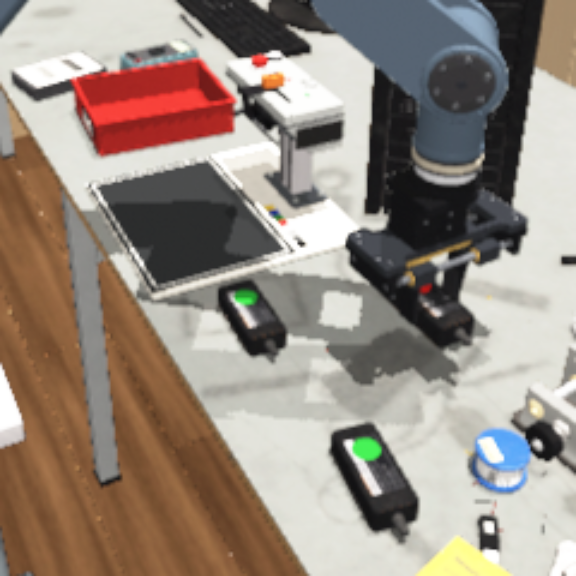

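```bash
python3 -m creep '{"offset":[[-25,0,-5],[-60,0,-15],[-100,0,-30],[-140,5,-50],[-175,20,-70],[-205,45,-90],[-215,75,-110],[-215,110,-115]],"turn":[0,0,0,0,0,0,0,0],"claw":[-1,-1,-1,-1,-1,-1,-1,-1]}'
python3 -m creep '{"offset":[[0,35,-3],[0,70,-3],[0,105,-3],[0,140,-3],[0,175,-3],[0,210,-3],[0,245,-3],[0,280,-3]],"turn":[0,0,0,0,0,0,0,0],"claw":[-1,-1,-1,-1,-1,-1,-1,-1]}'
python3 -m creep '{"offset":[[0,35,5],[0,70,12],[0,105,20],[0,140,30],[0,175,40],[0,210,50],[0,245,55],[0,270,58]],"turn":[0,0,0,2,4,6,8,8],"claw":[-1,-1,-1,-1,-1,-1,-1,-1]}'
python3 - <<'E'
from h import *
print(tomove([.527,.440,.1],-5.3))
E
```

```text
time: 6.32
eef_pos: [0.4701, -0.1651, 0.2883]
ee_rot: [[0.005, -0.043, 0.999], [-0.004, 0.999, 0.044], [-1.0, -0.005, 0.005]]
wrist_force: [0.2, 1.0, -3.0]
grip_width: 0.0475
time: 6.98
eef_pos: [0.4543, 0.1172, 0.2848]
ee_rot: [[0.001, -0.046, 0.999], [0.0, 0.999, 0.046], [-1.0, 0.0, 0.001]]
wrist_force: [0.3, -0.9, -3.5]
grip_width: 0.0475
time: 7.65
eef_pos: [0.5002, 0.391, 0.2843]
ee_rot: [[0.0, 0.093, 0.996], [0.002, 0.996, -0.093], [-1.0, 0.002, 0.0]]
wrist_force: [-0.4, -0.5, -3.5]
grip_width: 0.048
(array([184.4,  50.9,  22.1]), np.float64(-0.026426438568051935), array([0.50019253, 0.39102946, 0.28426057]), np.float64(33.21157567669341))
```

```bash
python3 -m creep '{"offset":[[0,20,10],[5,40,20],[30,51,22],[65,51,22],[100,51,22],[135,51,22],[165,51,22],[180,51,22]],"turn":[0,0,0,0,0,0,0,0],"claw":[-1,-1,-1,-1,-1,-1,-1,-1]}'
python3 - <<'E'
from h import *
print(tomove([.527,.440,.016],-5.3))
for n in("top","side"):
    cv2.imwrite(f"pics/d_{n}.png",camera(n)["color"][:,:,::-1])
cv2.imwrite("pics/d.png",cv2.resize(cv2.imread("pics/d_side.png")[100:260,180:420],None,fx=3,fy=3))
E
```

```text
time: 8.32
eef_pos: [0.5239, 0.4349, 0.0994]
ee_rot: [[-0.007, 0.093, 0.996], [-0.004, 0.996, -0.093], [-1.0, -0.005, -0.007]]
wrist_force: [-0.1, -0.4, -3.5]
grip_width: 0.0478
(array([83.4,  5.7,  3.2]), np.float64(-0.03351788547915646), array([0.52387169, 0.43490413, 0.09941259]), np.float64(35.63085835845705))
```

View pics/d.png

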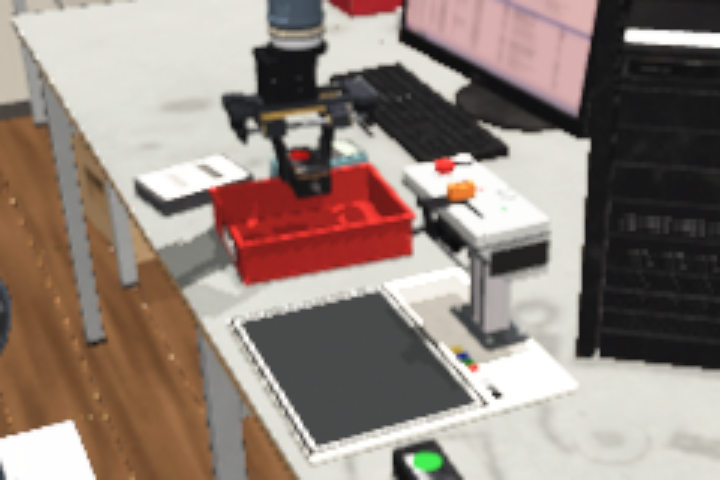

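```bash
python3 -m creep '{"offset":[[20,3,2],[45,6,3],[65,6,3],[78,6,3],[84,6,3],[84,6,3],[84,6,3],[84,6,3]],"turn":[0,0,0,0,0,0,0,0],"claw":[-1,-1,-1,-1,-1,-1,-1,-1]}'
python3 -m creep '{"offset":[[0,0,0],[0,0,0],[0,0,0],[0,0,0],[0,0,0],[0,0,0],[-10,0,0],[-40,0,0]],"turn":[0,0,0,0,0,0,0,0],"claw":[0.6,0.6,0.6,0.6,0.6,0.6,0.6,0.6]}'
python3 -m creep '{"offset":[[-40,0,0],[-80,0,0],[-120,0,0],[-160,-15,-20],[-190,-45,-40],[-200,-80,-60],[-200,-115,-75],[-200,-150,-80]],"turn":[0,0,0,0,0,0,0,0],"claw":[1,1,1,1,1,1,1,1]}'
python3 - <<'E'
from h import *
s=robot.state();print(s["time"],s["eef_pos"],s["joint_pos"][5])
for n in("top","side"):
    p=camera(n);cv2.imwrite(f"pics/e_{n}.png",p["color"][:,:,::-1])
    for r in regions_of(p,"pass_a"):
            P,u,v=cloud(p,r["region"]);q=P[P[:,2]>.02]
            print(n,round(r["conf"],2),len(q),cv2.minAreaRect((q[:,:2]*1000).astype(np.float32)))
    for r in place_of(p,"fail_a")[:2]:print(r, atz(p,r["pixel"],0.004))
E
```

```text
time: 9.08
eef_pos: [0.5316, 0.4428, 0.0223]
ee_rot: [[0.003, 0.093, 0.996], [0.002, 0.996, -0.093], [-1.0, 0.002, 0.003]]
wrist_force: [-0.3, 0.0, -3.7]
grip_width: 0.0476
time: 9.75
eef_pos: [0.5271, 0.44, 0.0566]
ee_rot: [[-0.009, 0.093, 0.996], [-0.005, 0.996, -0.093], [-1.0, -0.006, -0.008]]
wrist_force: [-0.1, -0.5, 0.3]
grip_width: 0.0695
time: 10.42
eef_pos: [0.4347, 0.2998, 0.263]
ee_rot: [[0.003, 0.09, 0.996], [0.002, 0.996, -0.09], [-1.0, 0.002, 0.003]]
wrist_force: [1.3, -1.3, -0.1]
grip_width: 0.0871
10.4167 [0.43468554 0.29983211 0.26299859] 27.61515882861402
top 0.74 444 ((432.9309997558594, -401.7302551269531), (116.28515625, 49.63188171386719), 81.83798217773438)
top 0.63 443 ((434.4162292480469, -135.71762084960938), (121.31819915771484, 49.170982360839844), 85.74002075195312)
side 0.89 840 ((432.71917724609375, -409.1939392089844), (125.4871826171875, 48.403202056884766), 81.51652526855469)
side 0.86 458 ((434.53656005859375, -139.98313903808594), (124.77732849121094, 48.60439682006836), 86.6248779296875)
{'pixel': [285.6, 181.2], 'conf': 0.45} [0.52866997 0.41419632 0.004     ]
```

View pics/e_side.png

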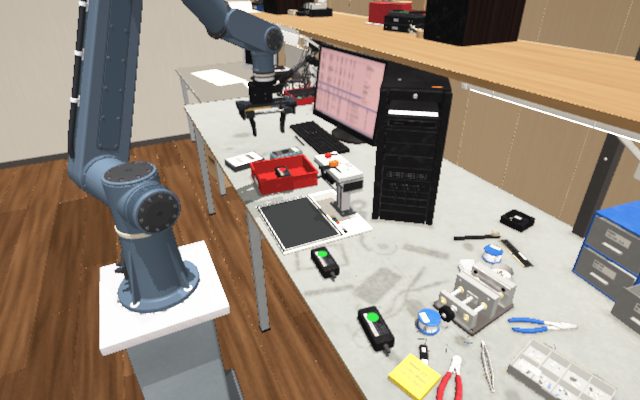

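View pics/e_top.png

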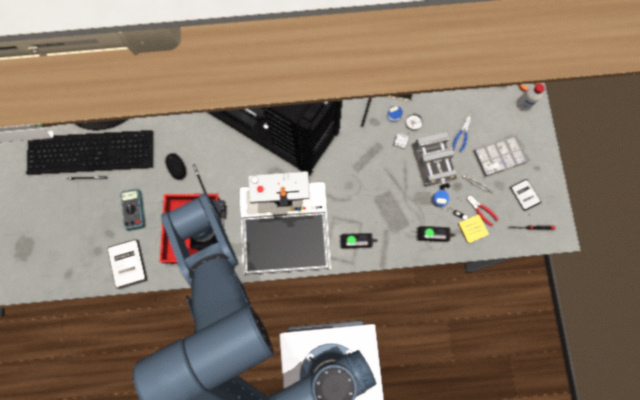

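```bash
python3 -m creep '{"offset":[[0,-15,0],[0,-45,0],[0,-82,0],[0,-120,0],[0,-158,0],[0,-195,0],[0,-230,0],[0,-260,0]],"turn":[0,0,0,0,0,0,0,0],"claw":[1,1,1,1,1,1,1,1]}'
python3 -m creep '{"offset":[[0,0,0],[0,0,0],[0,0,0],[0,0,0],[0,0,0],[0,0,0],[0,0,0],[0,0,0]],"turn":[0,0,0,0,0,0,0,0],"claw":[1,1,1,1,1,1,1,1]}'
cat >> h.py <<'E'
def wray(p,s,uv):
    K=p["mtx"];H=p["hand_eye"];x=(uv[0]-K[0,2])/K[0,0];y=(uv[1]-K[1,2])/K[1,1];r=np.hypot(x,y)
    d=np.array([np.sin(r)*x/r,np.sin(r)*y/r,np.cos(r)]) if r>1e-9 else np.array([0,0,1.])
    R=s["ee_rot"];o=R@H[:3,3]+s["eef_pos"];return o,R@H[:3,:3]@d
def watz(p,s,uv,z):
    o,d=wray(p,s,uv);return o+d*(z-o[2])/d[2]
E
python3 - <<'E'
from h import *
s=robot.state();p=camera("wrist");print(s["eef_pos"])
cv2.imwrite("pics/f_w.png",p["color"][:,:,::-1])
np.savez("f_w.npz",mtx=p["mtx"],hand_eye=p["hand_eye"],ee_rot=s["ee_rot"],eef_pos=s["eef_pos"],color=p["color"])
for t,z in(("photo_frame",.01),("cover_grip",.209),("release_top",.203),("bin_floor",.004)):
    for r in place_of(p,t):print(t,round(r["conf"],2),np.round(r["pixel"],1),watz(p,s,r["pixel"],z).round(4))
E
```

```text
time: 11.38
eef_pos: [0.4139, 0.0399, 0.2607]
ee_rot: [[0.001, 0.092, 0.996], [-0.0, 0.996, -0.092], [-1.0, -0.0, 0.001]]
wrist_force: [0.6, -0.5, 0.0]
grip_width: 0.0871
time: 12.05
eef_pos: [0.4126, 0.0419, 0.2605]
ee_rot: [[-0.0, 0.092, 0.996], [0.0, 0.996, -0.092], [-1.0, 0.0, -0.0]]
wrist_force: [-0.8, -0.2, 0.2]
grip_width: 0.0867
[0.41262785 0.04193656 0.26053376]
photo_frame 0.76 [349.5 116.5] [0.4549 0.1183 0.01  ]
photo_frame 0.2 [531.1  50.2] [0.7545 0.2201 0.01  ]
cover_grip 0.77 [528.4 134.1] [0.5843 0.1004 0.209 ]
cover_grip 0.4 [344.2 285.8] [ 0.4241 -0.0124  0.209 ]
release_top 0.83 [531.6  49.3] [0.5984 0.1727 0.203 ]
```

View pics/f_w.png

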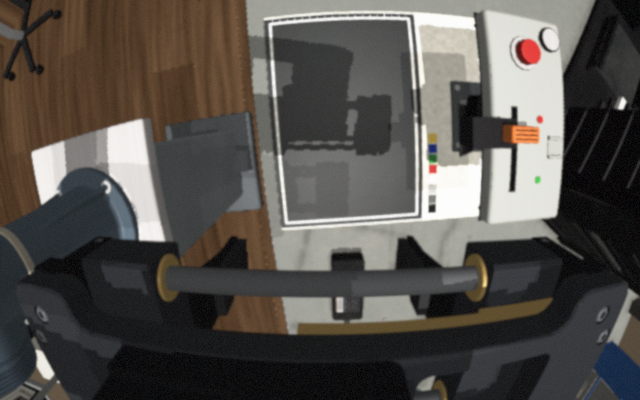

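```bash
python3 - <<'E'
from h import *
p=np.load("f_w.npz");s=p
c=[(266,19),(412,14),(421,218),(283,226)]
W=np.array([watz(p,s,a,.01)[:2] for a in c]);print(W.round(4),W.mean(0))
print([np.degrees(np.arctan2(*(b-a)[::-1])) for a,b in zip(W,np.roll(W,-1,0))],[np.linalg.norm(b-a) for a,b in zip(W,np.roll(W,-1,0))])
for n,a,z in(("red",(540,119),.19),("green",(537,180),.19),("slotA",(514,107),.19),("slotB",(514,191),.19),("knob",(549,40),.195),("headA",(480,12),.19),("headB",(480,220),.19),("headC",(562,24),.19),("headD",(557,218),.19),("grip",(521,134),.209),("rel",(529,52),.203)):
    print(n,watz(p,s,a,z).round(4))
h=cv2.cvtColor(p["color"],cv2.COLOR_RGB2HSV);m=(h[:,:,1]>150)&(h[:,:,0]>6)&(h[:,:,0]<20);m[:,:490]=0;m[:,560:]=0;m[160:]=0;m[:100]=0
v,u=np.nonzero(m);print(u.min(),u.max(),v.min(),v.max())
cv2.imwrite("pics/f_z.png",cv2.resize(p["color"][0:230,400:600,::-1],None,fx=2.6,fy=2.6,interpolation=2))
E
```

```text
[[ 0.3564  0.2659]
 [ 0.5553  0.2602]
 [ 0.5496 -0.0323]
 [ 0.3494 -0.0255]] [0.45270047 0.11707234]
[np.float64(-1.6278685833640716), np.float64(-91.12133792274683), np.float64(178.04410992643622), np.float64(88.61446247981206)] [np.float64(0.19898385067922472), np.float64(0.29255774710826093), np.float64(0.20034102071672902), np.float64(0.29140196376965916)]
red [0.6135 0.1127 0.19  ]
green [0.6114 0.0567 0.19  ]
slotA [0.583  0.1225 0.19  ]
slotB [0.584  0.0482 0.19  ]
knob [0.6285 0.1866 0.195 ]
headA [0.5575 0.2044 0.19  ]
headB [0.5487 0.0247 0.19  ]
headC [0.6551 0.2079 0.19  ]
headD [0.6445 0.0162 0.19  ]
grip [0.5763 0.1005 0.209 ]
rel [0.595 0.17  0.203]
503 538 125 143
```

View pics/f_z.png

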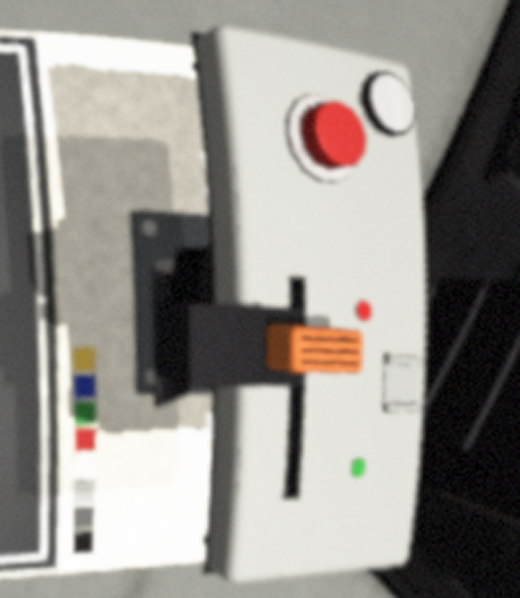

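```bash
python3 - <<'E'
from h import *
print(tomove([.435,-.129,.006],-3.8))
E
```

```text
(array([ 254.5, -167.6,   38.1]), np.float64(-1.5290809141036306), array([0.41263665, 0.04139714, 0.26055163]), np.float64(-4.468103591719885))
```

```bash
python3 -m creep '{"offset":[[0,-15,5],[0,-45,15],[0,-85,25],[5,-120,35],[20,-150,38],[50,-168,38],[85,-168,38],[120,-168,38]],"turn":[-1.5,-1.5,-1.5,-1.5,-1.5,-1.5,-1.5,-1.5],"claw":[1,1,1,1,1,1,1,1]}'
python3 -m creep '{"offset":[[30,0,0],[60,0,0],[85,0,0],[95,0,0],[95,0,0],[95,0,0],[95,0,0],[95,0,0]],"turn":[0,0,0,0,0,0,0,0],"claw":[1,1,1,1,1,1,1,1]}'
python3 - <<'E'
from h import *
print(tomove([.435,-.129,.006],-3.8))
cv2.imwrite("pics/g.png",camera("wrist")["color"][:,:,::-1])
p=camera("side");cv2.imwrite("pics/g2.png",cv2.resize(p["color"][180:340,240:440,::-1],None,fx=3,fy=3))
E
```

```text
time: 12.97
eef_pos: [0.4358, -0.1316, 0.14]
ee_rot: [[0.003, 0.07, 0.998], [-0.002, 0.998, -0.07], [-1.0, -0.002, 0.003]]
wrist_force: [1.1, 0.1, -0.3]
grip_width: 0.0872
time: 13.63
eef_pos: [0.4357, -0.13, 0.0466]
ee_rot: [[0.002, 0.067, 0.998], [-0.001, 0.998, -0.067], [-1.0, -0.001, 0.002]]
wrist_force: [0.2, 0.7, 0.2]
grip_width: 0.0872
(array([40.6,  1. , -0.9]), np.float64(-0.03178143290905666), array([ 0.43572669, -0.12995357,  0.04659825]), np.float64(-26.90374831061514))
```

View pics/g.png

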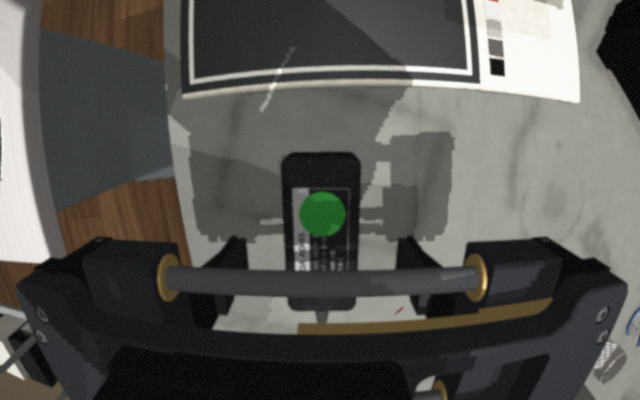

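View pics/g2.png

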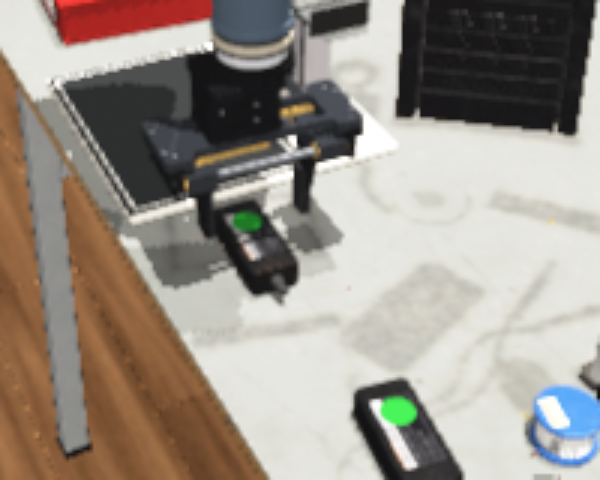

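```bash
python3 -m creep '{"offset":[[15,0,0],[30,0,0],[40,0,0],[41,0,0],[41,0,0],[41,0,0],[41,0,0],[41,0,0]],"turn":[0,0,0,0,0,0,0,0],"claw":[1,1,1,1,-1,-1,-1,-1]}' 35
python3 -m creep '{"offset":[[0,0,0],[0,0,0],[0,0,0],[-10,0,0],[-35,0,0],[-70,0,0],[-110,0,0],[-145,0,0]],"turn":[0,0,0,0,0,0,0,0],"claw":[-1,-1,-1,-1,-1,-1,-1,-1]}'
python3 -m creep '{"offset":[[-30,0,0],[-55,0,0],[-65,0,0],[-65,0,0],[-65,0,0],[-65,0,0],[-65,0,0],[-65,0,0]],"turn":[-7,-14,-21,-28,-35,-42,-49,-56],"claw":[-1,-1,-1,-1,-1,-1,-1,-1]}'
python3 - <<'E'
from h import *
print(tomove([.445,.167,.12],88.5))
E
```

```text
time: 14.4
eef_pos: [0.4352, -0.1296, 0.0051]
ee_rot: [[0.001, 0.067, 0.998], [-0.001, 0.998, -0.067], [-1.0, -0.001, 0.001]]
wrist_force: [0.9, -0.3, 0.9]
grip_width: 0.0679
time: 15.07
eef_pos: [0.4341, -0.129, 0.1516]
ee_rot: [[-0.001, 0.067, 0.998], [0.001, 0.998, -0.067], [-1.0, 0.001, -0.001]]
wrist_force: [0.4, -0.1, -2.5]
grip_width: 0.048
time: 15.73
eef_pos: [0.4339, -0.1288, 0.2148]
ee_rot: [[-0.001, -0.794, 0.609], [0.001, 0.609, 0.794], [-1.0, 0.001, -0.0]]
wrist_force: [0.3, -0.3, -2.5]
grip_width: 0.0475
(array([ 95. , 171.1, 241.5]), np.float64(-35.98463021297883), array([ 0.43385129, -0.12883079,  0.21479781]), np.float64(-83.25120383735108))
```

```bash
python3 -m creep '{"offset":[[0,8,11],[0,25,35],[0,45,64],[0,67,94],[0,89,125],[0,111,156],[0,133,187],[0,155,218]],"turn":[-7,-14,-21,-28,-36,-36,-36,-36],"claw":[-1,-1,-1,-1,-1,-1,-1,-1]}'
python3 - <<'E'
from h import *
print(tomove([.445,.167,.018],88.5))
E
```

```text
time: 16.4
eef_pos: [0.4448, 0.1395, 0.2148]
ee_rot: [[-0.001, -0.999, 0.032], [-0.0, 0.032, 0.999], [-1.0, 0.001, -0.0]]
wrist_force: [0.7, -0.1, -2.5]
grip_width: 0.0478
(array([196.8,   0.4,  27.5]), np.float64(-0.3363517446112496), array([0.44478583, 0.13954582, 0.21484032]), np.float64(-84.51459549941268))
```

```bash
python3 -m creep '{"offset":[[0,0,10],[5,0,22],[35,0,27],[70,0,27],[105,0,27],[135,0,27],[150,0,27],[155,0,27]],"turn":[0,0,0,0,0,0,0,0],"claw":[-1,-1,-1,-1,-1,-1,-1,-1]}'
python3 -m creep '{"offset":[[15,0,0],[30,0,0],[39,0,0],[42,0,0],[42,0,0],[42,0,0],[42,0,0],[42,0,0]],"turn":[0,0,0,0,0,0,0,0],"claw":[-1,-1,-1,-1,-1,-1,-1,-1]}'
python3 - <<'E'
from h import *
cv2.imwrite("pics/h.png",camera("wrist")["color"][:,:,::-1])
E
```

```text
time: 17.07
eef_pos: [0.4447, 0.1641, 0.0573]
ee_rot: [[-0.006, -0.999, 0.032], [-0.001, 0.032, 0.999], [-1.0, 0.006, -0.001]]
wrist_force: [-0.8, -0.8, -2.4]
grip_width: 0.0481
time: 17.73
eef_pos: [0.4476, 0.1648, 0.0184]
ee_rot: [[0.002, -0.999, 0.032], [0.0, 0.032, 0.999], [-1.0, -0.002, 0.0]]
wrist_force: [-0.2, 0.1, -2.6]
grip_width: 0.0479
```

View pics/h.png

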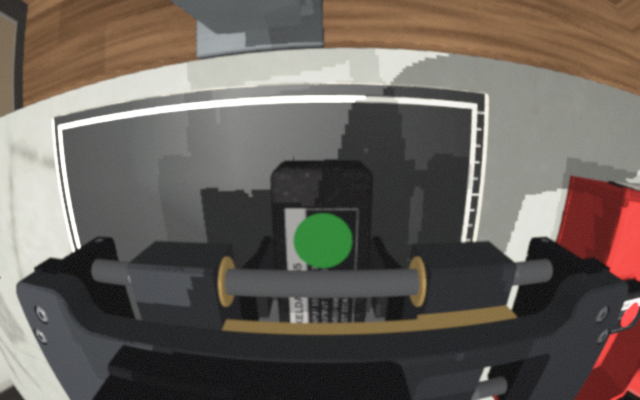

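```bash
python3 -m creep '{"offset":[[1,0,0],[2,0,0],[2.5,0,0],[2.5,0,0],[2.5,0,0],[2.5,0,0],[2.5,0,0],[2.5,0,0]],"turn":[0,0,0,0,0,0,0,0],"claw":[-1,-1,-1,-1,-1,-0.2,0.5,0.5]}'
python3 -m creep '{"offset":[[0,0,0],[0,0,0],[0,0,0],[-10,0,0],[-40,0,0],[-80,0,0],[-120,0,0],[-160,0,0]],"turn":[0,0,0,0,0,0,0,0],"claw":[1,1,1,1,1,1,1,1]}'
python3 - <<'E'
from h import *
for n in("top","side"):
    p=camera(n);cv2.imwrite(f"pics/i_{n}.png",p["color"][:,:,::-1])
    for r in regions_of(p,"pass_a"):
            P,u,v=cloud(p,r["region"]);q=P[P[:,2]>.02]
            if len(q)>5:print(n,round(r["conf"],2),len(q),cv2.minAreaRect((q[:,:2]*1000).astype(np.float32)))
cv2.imwrite("pics/i_w.png",camera("wrist")["color"][:,:,::-1])
print(tomove([.434,-.397,.006],-8.2))
E
```

```text
time: 18.45
eef_pos: [0.4473, 0.1648, 0.0152]
ee_rot: [[0.0, -0.999, 0.032], [0.0, 0.032, 0.999], [-1.0, -0.0, 0.0]]
wrist_force: [-0.3, 1.0, -0.7]
grip_width: 0.0545
time: 19.12
eef_pos: [0.4462, 0.1646, 0.1772]
ee_rot: [[-0.001, -0.999, 0.032], [-0.0, 0.032, 0.999], [-1.0, 0.001, -0.0]]
wrist_force: [0.9, -0.5, -0.8]
grip_width: 0.0867
top 0.63 450 ((432.0494689941406, -405.20330810546875), (122.72953796386719, 49.90934371948242), 81.24177551269531)
side 0.9 362 ((450.8385925292969, 161.49264526367188), (50.933841705322266, 117.13980102539062), 89.97371673583984)
side 0.65 814 ((432.6832580566406, -408.8182373046875), (124.79383850097656, 47.68067932128906), 81.9620590209961)
(array([ 169.5,   -5.5, -561.8]), np.float64(-83.6305436160593), array([0.44640192, 0.16471574, 0.17546559]), np.float64(-81.40522803580318))
```

View pics/i_w.png

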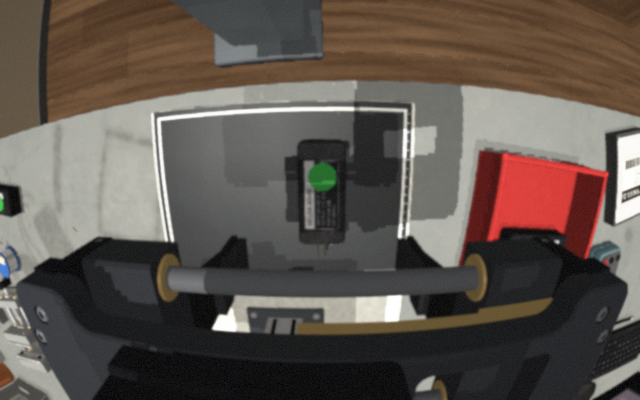

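View pics/i_side.png

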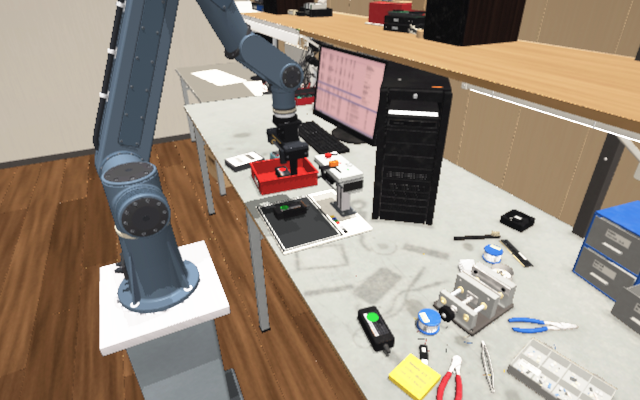

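```bash
python3 -m creep '{"offset":[[0,0,-12],[0,0,-40],[0,0,-75],[0,0,-110],[0,0,-145],[0,0,-180],[0,0,-215],[0,0,-250]],"turn":[0,0,7,14,21,28,35,42],"claw":[1,1,1,1,1,1,1,1]}'
python3 - <<'E'
from h import *
print(tomove([.434,-.398,.1],-8.3))
E
```

```text
time: 20.03
eef_pos: [0.4371, -0.086, 0.1732]
ee_rot: [[-0.005, -0.717, 0.697], [0.002, 0.697, 0.717], [-1.0, 0.005, -0.002]]
wrist_force: [-0.2, -0.5, 0.0]
grip_width: 0.0871
(array([  72.5, -215.6, -225.7]), np.float64(54.10984505207149), array([ 0.43710314, -0.08603366,  0.17323697]), np.float64(-71.37956825806391))
```

```bash
python3 -m creep '{"offset":[[0,-25,-26],[0,-52,-54],[0,-79,-82],[0,-106,-110],[0,-133,-138],[0,-160,-166],[5,-187,-194],[20,-210,-220]],"turn":[7,14,21,28,35,42,49,54],"claw":[1,1,1,1,1,1,1,1]}'
python3 -m creep '{"offset":[[20,0,0],[45,0,0],[65,0,0],[80,0,0],[80,0,0],[80,0,0],[80,0,0],[80,0,0]],"turn":[0,0,0,0,0,0,0,0],"claw":[1,1,1,1,1,1,1,1]}'
python3 - <<'E'
from h import *
print(tomove([.434,-.398,.006],-8.3))
cv2.imwrite("pics/j.png",camera("wrist")["color"][:,:,::-1])
E
```

```text
time: 20.7
eef_pos: [0.4381, -0.3921, 0.1544]
ee_rot: [[0.001, 0.143, 0.99], [-0.001, 0.99, -0.143], [-1.0, -0.001, 0.001]]
wrist_force: [-0.0, -0.1, -1.3]
grip_width: 0.0868
time: 21.37
eef_pos: [0.4385, -0.3896, 0.0757]
ee_rot: [[0.001, 0.136, 0.991], [-0.001, 0.991, -0.136], [-1.0, -0.001, 0.001]]
wrist_force: [0.3, 0.1, -0.3]
grip_width: 0.0872
(array([69.7, -8.9, -3.4]), np.float64(0.4745605388054628), array([ 0.438538  , -0.38956278,  0.07569797]), np.float64(-44.696776787101875))
```

View pics/j.png

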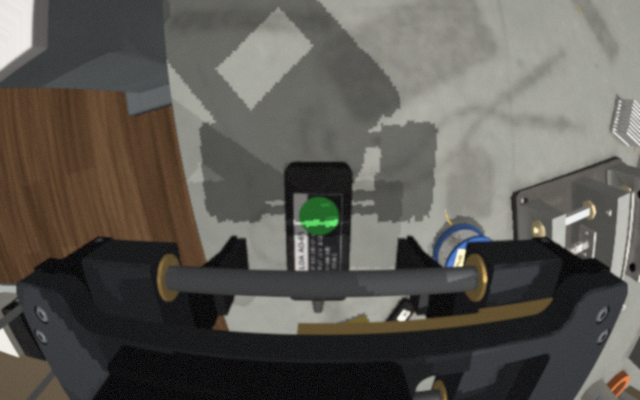

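```bash
python3 -m creep '{"offset":[[10,-8,-3],[30,-9,-3],[50,-9,-3],[65,-9,-3],[70,-9,-3],[70,-9,-3],[70,-9,-3],[70,-9,-3]],"turn":[0,0,0,0,0,0,0,0],"claw":[1,1,1,1,1,-1,-1,-1]}' 35
python3 -m creep '{"offset":[[0,0,0],[0,0,0],[0,0,0],[0,0,0],[-15,0,0],[-45,0,0],[-80,0,0],[-120,0,0]],"turn":[0,0,0,0,0,0,0,0],"claw":[-1,-1,-1,-1,-1,-1,-1,-1]}'
python3 - <<'E'
from h import *
print(tomove([.443,.062,.21],88.5))
p=camera("side");cv2.imwrite("pics/k.png",cv2.resize(p["color"][120:380,200:480,::-1],None,fx=2.3,fy=2.3))
E
```

```text
time: 22.08
eef_pos: [0.4344, -0.3986, 0.006]
ee_rot: [[0.001, 0.136, 0.991], [-0.002, 0.991, -0.136], [-1.0, -0.001, 0.001]]
wrist_force: [-0.8, 0.1, -0.1]
grip_width: 0.074
time: 22.75
eef_pos: [0.4326, -0.396, 0.1242]
ee_rot: [[-0.004, 0.136, 0.991], [0.005, 0.991, -0.136], [-1.0, 0.004, -0.004]]
wrist_force: [-0.4, -1.4, -3.6]
grip_width: 0.0478
(array([-83.7, 455.5, -52.5]), np.float64(83.66595035884649), array([ 0.43262279, -0.39598533,  0.12419606]), np.float64(-45.54235060369642))
```

View pics/k.png

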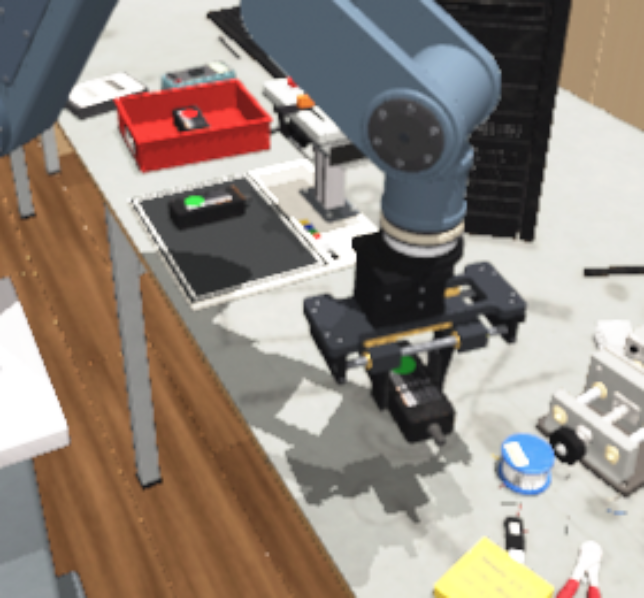

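```bash
python3 -m creep '{"offset":[[-20,10,-1],[-45,30,-4],[-70,60,-7],[-85,95,-11],[-85,130,-15],[-85,165,-19],[-85,200,-23],[-85,235,-27]],"turn":[0,-7,-14,-21,-28,-35,-42,-49],"claw":[-1,-1,-1,-1,-1,-1,-1,-1]}'
python3 - <<'E'
from h import *
print(tomove([.443,.062,.21],88.5))
E
```

```text
time: 23.47
eef_pos: [0.4384, -0.1592, 0.2098]
ee_rot: [[-0.001, -0.662, 0.749], [0.001, 0.749, 0.662], [-1.0, 0.001, -0.0]]
wrist_force: [1.0, -0.6, -2.8]
grip_width: 0.0476
(array([-1.000e-01,  1.627e+02,  1.500e+02]), np.float64(-47.0165403369505), array([ 0.4383711 , -0.15923042,  0.20978145]), np.float64(-75.22564954116137))
```

```bash
python3 -m creep '{"offset":[[0,20,18],[0,42,38],[0,65,60],[0,90,82],[0,113,104],[0,135,125],[0,153,141],[0,163,150]],"turn":[-7,-14,-21,-28,-35,-42,-47,-47],"claw":[-1,-1,-1,-1,-1,-1,-1,-1]}'
python3 -m creep '{"offset":[[15,0,0],[45,0,0],[80,0,0],[115,0,0],[140,0,0],[150,0,0],[150,0,0],[150,0,0]],"turn":[0,0,0,0,0,0,0,0],"claw":[-1,-1,-1,-1,-1,-1,-1,-1]}'
python3 - <<'E'
from h import *
print(tomove([.443,.062,.016],88.3))
cv2.imwrite("pics/l.png",camera("wrist")["color"][:,:,::-1])
E
```

```text
time: 24.13
eef_pos: [0.4436, 0.0629, 0.2096]
ee_rot: [[-0.001, -1.0, 0.027], [0.001, 0.027, 1.0], [-1.0, 0.002, 0.001]]
wrist_force: [-0.7, -0.7, -3.6]
grip_width: 0.0475
time: 24.8
eef_pos: [0.4444, 0.0603, 0.0595]
ee_rot: [[-0.002, -0.999, 0.032], [0.0, 0.032, 0.999], [-1.0, 0.002, 0.0]]
wrist_force: [-0.4, 0.1, -2.9]
grip_width: 0.0474
(array([43.5,  1.4,  1.7]), np.float64(-0.13436015682610503), array([0.4444202 , 0.06025743, 0.05948335]), np.float64(-94.77535679067314))
```

View pics/l.png

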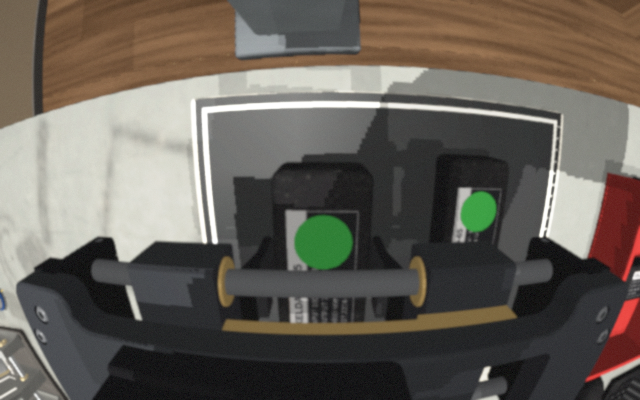

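```bash
python3 -m creep '{"offset":[[15,0,0],[30,0,1],[39,0,1],[43,0,1],[44,0,1],[44,0,1],[44,0,1],[44,0,1]],"turn":[0,0,0,0,0,0,0,0],"claw":[-1,-1,-1,-1,-1,-1,-1,-1]}'
python3 -m creep '{"offset":[[0,0,0],[0,0,0],[0,0,0],[0,0,0],[0,0,0],[-10,0,0],[-40,0,0],[-80,0,0]],"turn":[0,0,0,0,0,0,0,0],"claw":[0.3,0.5,0.5,0.5,0.6,0.6,0.6,0.6]}'
python3 -m creep '{"offset":[[-40,0,0],[-80,0,0],[-120,0,0],[-150,0,0],[-170,0,0],[-170,0,0],[-170,0,0],[-170,0,0]],"turn":[0,0,0,0,0,0,0,0],"claw":[0,0,0,0,0,0,0,0]}'
python3 - <<'E'
from h import *
s=robot.state();p=camera("wrist");print(s["eef_pos"],s["grip_width"])
cv2.imwrite("pics/m_w.png",p["color"][:,:,::-1])
for t,z in(("pass_a",.01),("cover_grip",.209),("release_top",.203)):
    for r in place_of(p,t):print(t,round(r["conf"],2),np.round(r["pixel"],1),watz(p,s,r["pixel"],z).round(4))
p=camera("side");cv2.imwrite("pics/m_s.png",cv2.resize(p["color"][120:260,200:400,::-1],None,fx=3,fy=3))
E
```

```text
time: 25.52
eef_pos: [0.4454, 0.0611, 0.0167]
ee_rot: [[0.001, -0.999, 0.032], [-0.0, 0.032, 0.999], [-1.0, -0.001, -0.0]]
wrist_force: [0.5, 0.7, -3.8]
grip_width: 0.0475
time: 26.18
eef_pos: [0.4428, 0.0613, 0.0949]
ee_rot: [[-0.007, -0.999, 0.032], [0.001, 0.032, 0.999], [-1.0, 0.007, 0.001]]
wrist_force: [0.1, -0.4, -0.2]
grip_width: 0.0694
time: 26.85
eef_pos: [0.4438, 0.0613, 0.265]
ee_rot: [[-0.002, -0.999, 0.032], [0.0, 0.032, 0.999], [-1.0, 0.002, 0.0]]
wrist_force: [-1.1, -0.1, 0.1]
grip_width: 0.0436
[0.44379385 0.06130526 0.26504139] 0.04362821127766978
pass_a 0.86 [396.4 178.7] [0.4493 0.1661 0.01  ]
pass_a 0.56 [321.3 183.4] [0.4533 0.0607 0.01  ]
```

View pics/m_w.png

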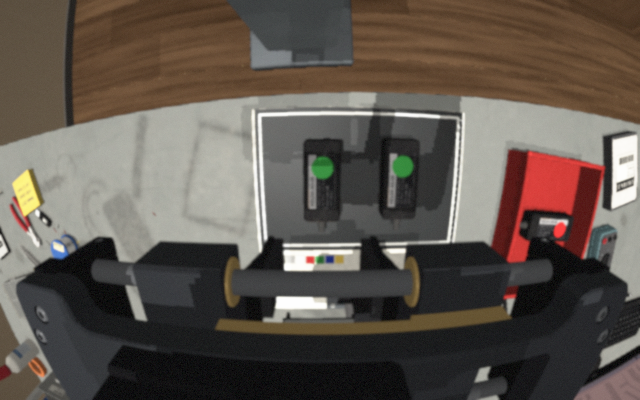

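View pics/m_s.png

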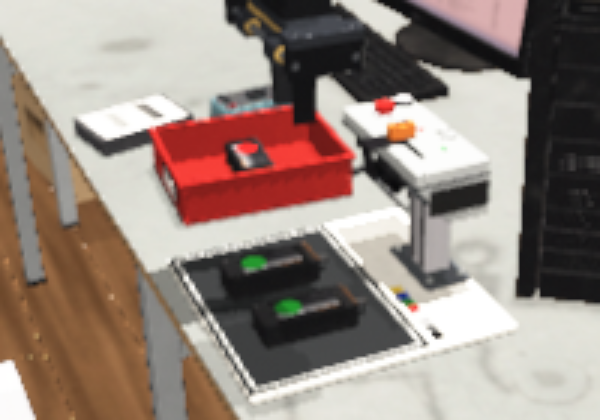

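```bash
python3 - <<'E'
from h import *
for n in("top","side"):
    p=camera(n);P,u,v=cloud(p)
    k=(P[:,2]>.22)&(P[:,0]>.6)&(P[:,0]<.9)&(abs(P[:,1]-.1)<.15)
    q=P[k];print(n,len(q), q.min(0) if len(q) else 0, np.percentile(q,[1,25,50,75,99],axis=0).round(3).tolist() if len(q) else 0)
print(tomove([.584,.1004,.25],88.3))
E
```

```text
top 15004 [ 0.61204047 -0.04999828  0.22012424] [[0.614, -0.046, 0.243], [0.631, 0.026, 0.537], [0.74, 0.099, 0.54], [0.807, 0.183, 1.051], [0.897, 0.248, 1.059]]
side 5159 [ 0.68286232 -0.04998014  0.2200568 ] [[0.686, -0.049, 0.225], [0.725, -0.023, 0.34], [0.758, 0.002, 0.423], [0.816, 0.057, 0.521], [0.896, 0.236, 0.538]]
(array([  14.9, -138.1,   43.7]), np.float64(-0.13919874591110215), array([0.44456984, 0.06119001, 0.26519474]), np.float64(-94.64491377585205))
```

```bash
python3 - <<'E'
from h import *
p=camera("top")
for z in(0,.25,.54):print(z,atz(p,(303,170),z),atz(p,(215,112),z),atz(p,(340,112),z))
p=camera("side");P,u,v=cloud(p)
k=(P[:,2]>.05)&(P[:,0]>.6)&(P[:,0]<.75)&(P[:,1]<.3)&(P[:,1]>-.2)&(p["color"][v,u].max(1)<80)
for y in np.arange(-.2,.3,.025):
    q=P[k&(abs(P[:,1]-y)<.0125)]
    if len(q)>5:print(round(y,3),len(q),np.percentile(q[:,0],2).round(3),q[:,2].min().round(2),q[:,2].max().round(2))
E
```

```text
0 [0.71087492 0.03277526 0.        ] [0.96566226 0.33798318 0.        ] [ 0.92177871 -0.12307249  0.        ]
0.25 [0.63020576 0.03117941 0.25      ] [0.84751762 0.29149572 0.25      ] [ 0.8100887  -0.10174542  0.25      ]
0.54 [0.53662954 0.02932822 0.54      ] [0.71046984 0.23757026 0.54      ] [ 0.68052829 -0.07700603  0.54      ]
-0.05 12 0.728 0.1 0.52
-0.025 1123 0.721 0.05 0.52
-0.0 1567 0.685 0.05 0.45
0.025 165 0.602 0.08 0.45
0.05 40 0.712 0.08 0.45
0.075 13 0.729 0.43 0.45
0.1 10 0.605 0.07 0.45
```

```bash
python3 -m creep '{"offset":[[0,-10,3],[0,-30,10],[0,-55,18],[0,-80,26],[0,-105,34],[0,-125,40],[0,-136,43],[0,-138,43]],"turn":[0,0,0,0,0,0,0,0],"claw":[-0.1,-0.1,-0.1,-0.1,-0.1,-0.1,-0.1,-0.1]}' 8
python3 - <<'E'
from h import *
s=robot.state();print(tomove([.584,.1004,.199],88.4))
p=camera("wrist");cv2.imwrite("pics/n_w.png",p["color"][:,:,::-1])
for t,z in(("cover_grip",.209),("release_top",.203)):
    for r in place_of(p,t):print(t,round(r["conf"],2),np.round(r["pixel"],1),watz(p,s,r["pixel"],z).round(4))
p=camera("side");cv2.imwrite("pics/n_s.png",cv2.resize(p["color"][80:240,250:430,::-1],None,fx=3.5,fy=3.5))
for t,z in(("cover_grip",.209),("release_top",.203)):
    for r in place_of(p,t):print(t,round(r["conf"],2),np.round(r["pixel"],1),atz(p,r["pixel"],z).round(4))
E
```

```text
time: 27.97
eef_pos: [0.5873, 0.1004, 0.2656]
ee_rot: [[0.002, -1.0, 0.031], [0.0, 0.031, 1.0], [-1.0, -0.002, 0.0]]
wrist_force: [0.4, 0.5, -0.1]
grip_width: 0.0385
(array([66.6,  3.5, -0.1]), np.float64(-0.20001766772166718), array([0.58729959, 0.10040622, 0.26560337]), np.float64(-89.25013857792176))
cover_grip 0.96 [321.7 219.6] [0.5842 0.1007 0.209 ]
release_top 0.56 [409.7 227.2] [0.5951 0.1707 0.203 ]
cover_grip 0.73 [334.4 161.5] [0.5843 0.0953 0.209 ]
release_top 0.41 [333.8 155.7] [0.6103 0.1495 0.203 ]
```

View pics/n_w.png

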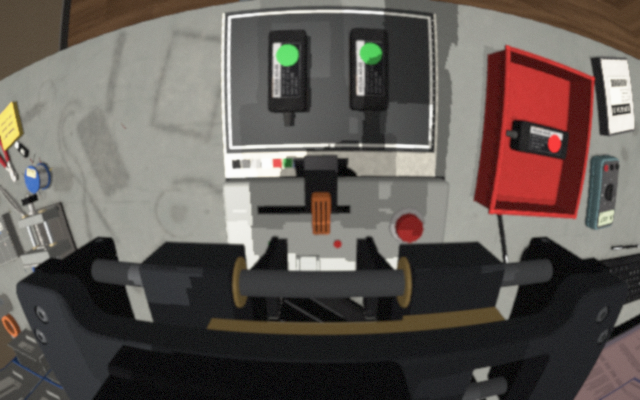

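View pics/n_s.png

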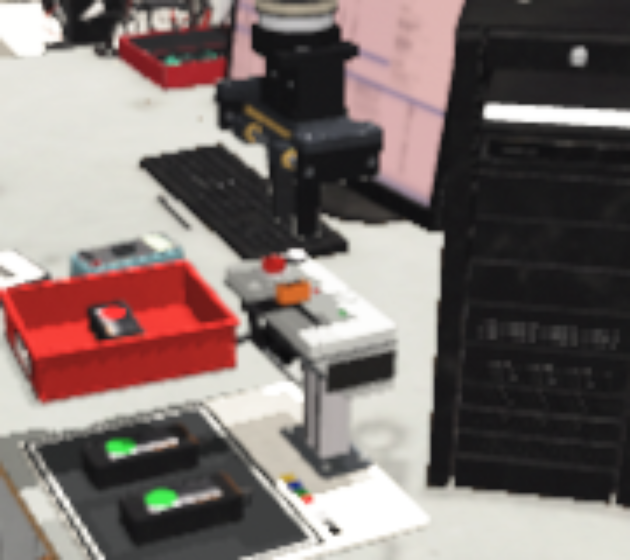

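```bash
python3 -m creep '{"offset":[[10,3,0],[25,3,0],[42,3,0],[54,3,0],[61,3,0],[65,3,0],[66,3,0],[66,3,0]],"turn":[0,0,0,0,0,0,0,0],"claw":[-0.1,-0.1,-0.1,-0.1,-0.1,-0.1,-0.1,-0.1]}' 8
python3 -m creep '{"offset":[[0,0,0],[0,0,0],[0,0,0],[0,0,0],[0,0,0],[0,0,0],[0,0,0],[0,0,0]],"turn":[0,0,0,0,0,0,0,0],"claw":[-1,-1,-1,-1,-1,-1,-1,-1]}' 8
python3 - <<'E'
from h import *
print(robot.state()["wrist_force"])
p=camera("wrist");cv2.imwrite("pics/o_w.png",p["color"][:,:,::-1])
p=camera("side");cv2.imwrite("pics/o_s.png",cv2.resize(p["color"][80:240,250:430,::-1],None,fx=3.5,fy=3.5))
E
```

```text
time: 28.93
eef_pos: [0.5813, 0.0998, 0.2004]
ee_rot: [[0.001, -0.999, 0.032], [-0.0, 0.032, 0.999], [-1.0, -0.001, 0.0]]
wrist_force: [-0.1, 0.1, 0.2]
grip_width: 0.0391
time: 29.6
eef_pos: [0.5814, 0.0999, 0.2004]
ee_rot: [[0.001, -0.999, 0.032], [0.0, 0.032, 0.999], [-1.0, -0.001, 0.0]]
wrist_force: [-1.4, -0.3, 2.8]
grip_width: 0.0138
[-1.36619439 -0.25466965  2.83195733]
```

View pics/o_w.png

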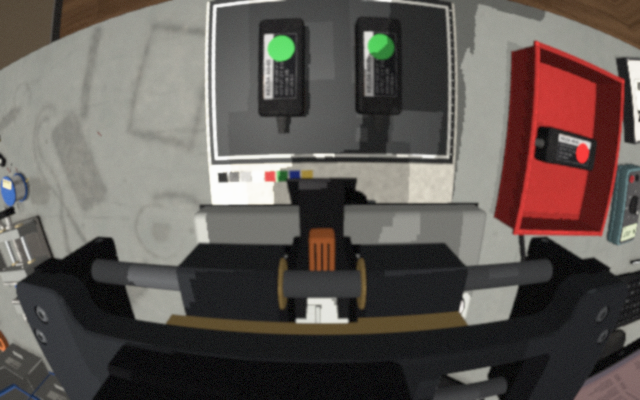

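View pics/o_s.png

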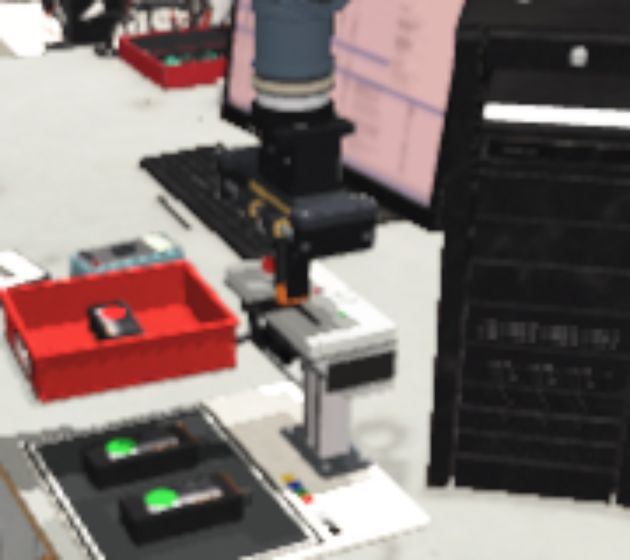

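```bash
python3 -m creep '{"offset":[[0,0,-3],[0,0,-8],[0,0,-14],[0,0,-20],[0,0,-26],[0,0,-31],[0,0,-34],[0,0,-35]],"turn":[0,0,0,0,0,0,0,0],"claw":[-1,-1,-1,-1,-1,-1,-1,-1]}'
python3 -m creep '{"offset":[[0,0,-1],[0,0,-2],[0,0,-3],[0,0,-4],[0,0,-5],[0,0,-6],[0,0,-6],[0,0,-6]],"turn":[0,0,0,0,0,0,0,0],"claw":[-1,-1,-1,-1,-1,-1,-1,-1]}'
```

```text
time: 30.37
eef_pos: [0.5805, 0.064, 0.2003]
ee_rot: [[0.001, -0.999, 0.033], [-0.0, 0.033, 0.999], [-1.0, -0.001, -0.0]]
wrist_force: [0.9, 1.4, 2.9]
grip_width: 0.0136
time: 31.03
eef_pos: [0.5804, 0.0587, 0.2003]
ee_rot: [[0.001, -0.999, 0.032], [-0.0, 0.032, 0.999], [-1.0, -0.001, -0.0]]
wrist_force: [2.0, 1.4, 4.9]
grip_width: 0.014
```

```bash
python3 -m creep '{"offset":[[0,0,-0.5],[0,0,-1],[0,0,-1.5],[0,0,-2],[0,0,-2],[0,0,-2],[0,0,-2],[0,0,-2]],"turn":[0,0,0,0,0,0,0,0],"claw":[-1,-1,-1,-1,-1,-1,-1,-1]}'
python3 -m creep '{"offset":[[0,0,-0.5],[0,0,-1],[0,0,-1.5],[0,0,-2],[0,0,-2],[0,0,-2],[0,0,-2],[0,0,-2]],"turn":[0,0,0,0,0,0,0,0],"claw":[-1,-1,-1,-1,-1,-1,-1,-1]}'
python3 -m creep '{"offset":[[0,0,-0.5],[0,0,-1],[0,0,-1.5],[0,0,-2],[0,0,-2],[0,0,-2],[0,0,-2],[0,0,-2]],"turn":[0,0,0,0,0,0,0,0],"claw":[-1,-1,-1,-1,-1,-1,-1,-1]}'
python3 - <<'E'
from h import *
p=camera("wrist");cv2.imwrite("pics/p_w.png",p["color"][:,:,::-1])
E
```

```text
time: 31.7
eef_pos: [0.5804, 0.0583, 0.2003]
ee_rot: [[0.001, -0.999, 0.032], [0.003, 0.032, 0.999], [-1.0, -0.001, 0.003]]
wrist_force: [2.8, 5.7, 5.1]
grip_width: 0.0141
time: 32.37
eef_pos: [0.5803, 0.0582, 0.2003]
ee_rot: [[0.002, -0.999, 0.033], [0.006, 0.033, 0.999], [-1.0, -0.002, 0.006]]
wrist_force: [2.5, 9.6, 4.6]
grip_width: 0.0143
time: 33.03
eef_pos: [0.5803, 0.0581, 0.2002]
ee_rot: [[0.002, -0.999, 0.034], [0.01, 0.034, 0.999], [-1.0, -0.002, 0.01]]
wrist_force: [3.5, 14.0, 4.2]
grip_width: 0.0138
```

View pics/p_w.png

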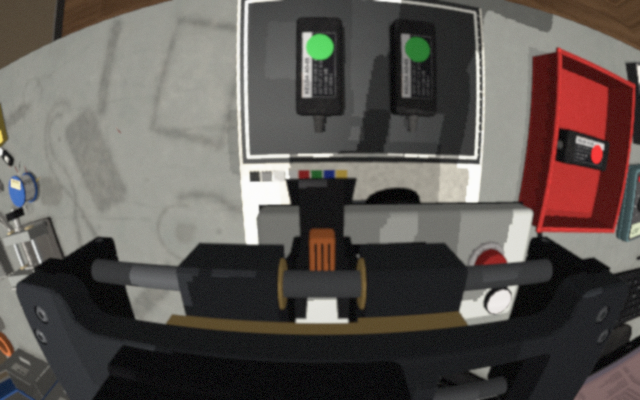

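```bash
python3 -m creep '{"offset":[[0,0,1],[0,0,2],[0,0,3],[0,0,4],[0,0,5],[0,0,5],[0,0,5],[0,0,5]],"turn":[0,0,0,0,0,0,0,0],"claw":[-1,-1,-1,-1,-1,-1,-1,-1]}'
python3 -m creep '{"offset":[[0,0,0],[0,0,0],[0,0,0],[0,0,0],[-5,0,0],[-20,0,0],[-40,0,0],[-55,0,0]],"turn":[0,0,0,0,0,0,0,0],"claw":[-0.2,-0.2,-0.2,-0.2,-0.2,-0.2,-0.2,-0.2]}'
python3 - <<'E'
from h import *
s=robot.state();p=camera("wrist");cv2.imwrite("pics/q_w.png",p["color"][:,:,::-1])
for t,z in(("cover_grip",.209),("release_top",.203)):
    for r in place_of(p,t):print(t,round(r["conf"],2),np.round(r["pixel"],1),watz(p,s,r["pixel"],z).round(4))
print(tomove([.5965,.1715,.22],88.4))
E
```

```text
time: 33.75
eef_pos: [0.5803, 0.0583, 0.2002]
ee_rot: [[0.001, -0.999, 0.032], [0.001, 0.032, 0.999], [-1.0, -0.001, 0.001]]
wrist_force: [2.4, 4.2, 4.4]
grip_width: 0.0139
time: 34.42
eef_pos: [0.5798, 0.0575, 0.2561]
ee_rot: [[-0.0, -0.999, 0.032], [-0.001, 0.032, 0.999], [-1.0, 0.0, -0.001]]
wrist_force: [-0.4, 0.1, -0.6]
grip_width: 0.0345
cover_grip 0.58 [323.7 230.9] [0.5821 0.059  0.209 ]
release_top 0.84 [463.7 239.9] [0.5973 0.1728 0.203 ]
(array([ 36.2, -12.3, 114.4]), np.float64(-0.2401047793787825), array([0.580473  , 0.05758335, 0.25619168]), np.float64(-93.44743939235343))
```

View pics/q_w.png

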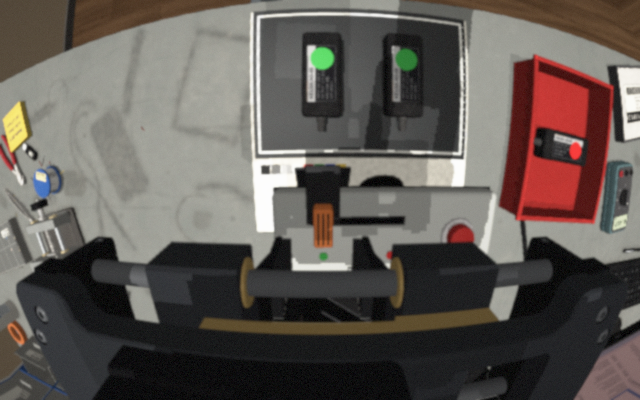

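```bash
python3 -m creep '{"offset":[[0,-2,10],[0,-5,30],[0,-9,55],[0,-12,80],[0,-13,100],[0,-13,112],[0,-13,115],[0,-13,115]],"turn":[0,0,0,0,0,0,0,0],"claw":[-1,-1,-1,-1,-1,-1,-1,-1]}'
python3 -m creep '{"offset":[[5,0,0],[12,0,0],[20,0,0],[27,0,0],[32,0,0],[34,0,0],[34,0,0],[34,0,0]],"turn":[0,0,0,0,0,0,0,0],"claw":[-1,-1,-1,-1,-1,-1,-1,-1]}'
python3 - <<'E'
from h import *
s=robot.state();p=camera("wrist");cv2.imwrite("pics/r_w.png",p["color"][:,:,::-1])
p=camera("side");cv2.imwrite("pics/r_s.png",cv2.resize(p["color"][90:190,270:390,::-1],None,fx=5,fy=5))
print(tomove([.597,.172,.206],88.4),s["wrist_force"])
E
```

```text
time: 35.23
eef_pos: [0.5958, 0.1732, 0.254]
ee_rot: [[-0.002, -1.0, 0.03], [-0.001, 0.03, 1.0], [-1.0, 0.002, -0.001]]
wrist_force: [-0.3, 0.1, -0.8]
grip_width: 0.001
time: 35.9
eef_pos: [0.5967, 0.1722, 0.221]
ee_rot: [[-0.0, -0.999, 0.032], [-0.0, 0.032, 0.999], [-1.0, 0.0, -0.0]]
wrist_force: [-0.1, -0.3, 0.7]
grip_width: 0.0007
(array([15.4, -0.1, -0.4]), np.float64(-0.232003295261336), array([0.59687195, 0.17241563, 0.22143399]), np.float64(-82.34716901757199)) [-0.14858915 -0.32321456  0.73430727]
```

View pics/r_w.png

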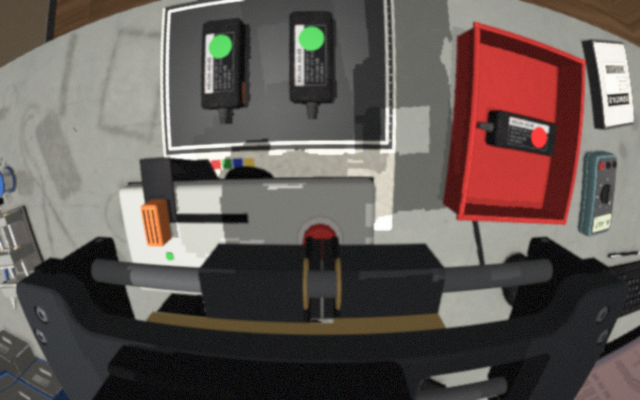

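View pics/r_s.png

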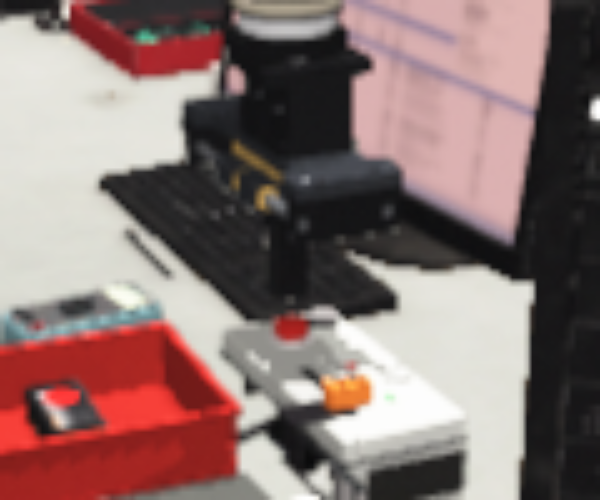

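```bash
python3 -m creep '{"offset":[[4,0,0],[8,0,0],[12,0,0],[14,0,0],[15,0,0],[15,0,0],[15,0,0],[15,0,0]],"turn":[0,0,0,0,0,0,0,0],"claw":[-1,-1,-1,-1,-1,-1,-1,-1]}' 20
python3 -m creep '{"offset":[[1,0,0],[2,0,0],[3,0,0],[3,0,0],[3,0,0],[3,0,0],[3,0,0],[3,0,0]],"turn":[0,0,0,0,0,0,0,0],"claw":[-1,-1,-1,-1,-1,-1,-1,-1]}'
```

```text
time: 36.67
eef_pos: [0.5967, 0.1724, 0.2062]
ee_rot: [[0.0, -0.999, 0.032], [-0.0, 0.032, 0.999], [-1.0, -0.0, -0.0]]
wrist_force: [-0.1, -0.6, 0.1]
grip_width: 0.0005
time: 37.33
eef_pos: [0.5966, 0.1724, 0.2032]
ee_rot: [[0.0, -0.999, 0.032], [0.0, 0.032, 0.999], [-1.0, -0.0, 0.0]]
wrist_force: [-0.8, -1.0, 0.4]
grip_width: -0.0
```

```bash
python3 -m creep '{"offset":[[0.5,0,0],[1,0,0],[1.5,0,0],[2,0,0],[2,0,0],[2,0,0],[2,0,0],[2,0,0]],"turn":[0,0,0,0,0,0,0,0],"claw":[-1,-1,-1,-1,-1,-1,-1,-1]}'
python3 - <<'E'
from h import *
f=[]
for i in range(3):
    camera("side");s=robot.state();f.append([*s["wrist_force"].round(2),s["eef_pos"][2].round(5)])
print(f)
E
```

```text
time: 38.0
eef_pos: [0.5966, 0.1724, 0.2011]
ee_rot: [[0.0, -0.999, 0.032], [0.0, 0.032, 0.999], [-1.0, -0.0, 0.0]]
wrist_force: [0.4, 0.1, 2.2]
grip_width: 0.0007
[[np.float64(0.03), np.float64(-0.26), np.float64(1.78), np.float64(0.20112)], [np.float64(-0.42), np.float64(-0.46), np.float64(0.99), np.float64(0.2011)], [np.float64(-0.11), np.float64(-0.06), np.float64(2.0), np.float64(0.20109)]]
```

```bash
python3 -m creep '{"offset":[[0.5,0,0],[1,0,0],[1.5,0,0],[2,0,0],[2,0,0],[2,0,0],[2,0,0],[2,0,0]],"turn":[0,0,0,0,0,0,0,0],"claw":[-1,-1,-1,-1,-1,-1,-1,-1]}'
python3 - <<'E'
from h import *
f=[]
for i in range(3):
    camera("side");s=robot.state();f.append([s["wrist_force"].round(2)[2],s["eef_pos"][2].round(5)])
print(f)
E
```

```text
time: 38.82
eef_pos: [0.5967, 0.1724, 0.1994]
ee_rot: [[0.0, -0.999, 0.032], [0.0, 0.032, 0.999], [-1.0, -0.0, 0.0]]
wrist_force: [-0.0, -0.1, 5.8]
grip_width: 0.0002
[[np.float64(5.12), np.float64(0.1994)], [np.float64(5.83), np.float64(0.19939)], [np.float64(4.92), np.float64(0.19938)]]
```

```bash
python3 -m creep '{"offset":[[0,0,0],[0,0,0],[0,0,0],[0,0,0],[0,0,0],[0,0,0],[0,0,0],[0,0,0]],"turn":[0,0,0,0,0,0,0,0],"claw":[-1,-1,-1,-1,-1,-1,-1,-1]}'
python3 -m creep '{"offset":[[1,0,0],[2,0,0],[3,0,0],[4,0,0],[4.5,0,0],[5,0,0],[5,0,0],[5,0,0]],"turn":[0,0,0,0,0,0,0,0],"claw":[-1,-1,-1,-1,-1,-1,-1,-1]}'
```

```text
time: 39.63
eef_pos: [0.5967, 0.1724, 0.1994]
ee_rot: [[0.0, -0.999, 0.032], [0.0, 0.032, 0.999], [-1.0, -0.0, 0.0]]
wrist_force: [-1.1, -0.4, 4.9]
grip_width: 0.0002
time: 40.3
eef_pos: [0.5967, 0.1724, 0.1953]
ee_rot: [[0.001, -0.999, 0.032], [0.0, 0.032, 0.999], [-1.0, -0.001, 0.0]]
wrist_force: [-1.7, -0.1, 9.2]
grip_width: 0.0003
```

```bash
python3 -m creep '{"offset":[[0.4,0,0],[0.8,0,0],[1,0,0],[1,0,0],[1,0,0],[1,0,0],[1,0,0],[1,0,0]],"turn":[0,0,0,0,0,0,0,0],"claw":[-1,-1,-1,-1,-1,-1,-1,-1]}'
```

```text
time: 40.97
eef_pos: [0.5967, 0.1724, 0.1952]
ee_rot: [[0.001, -0.999, 0.032], [-0.0, 0.032, 0.999], [-1.0, -0.001, -0.0]]
wrist_force: [-2.7, -0.7, 12.8]
grip_width: 0.0002
```

Hard on the bottom (force up 3.6 N with no further travel). Now I'll let it up and go back to the cover.

```bash
python3 -m creep '{"offset":[[-2,0,0],[-5,0,0],[-10,0,0],[-20,0,0],[-32,0,0],[-45,0,0],[-55,0,0],[-60,0,0]],"turn":[0,0,0,0,0,0,0,0],"claw":[-1,-1,-1,-1,-1,-1,-1,-1]}'
python3 -m creep '{"offset":[[0,2,-10],[0,5,-30],[0,8,-55],[0,12,-80],[0,13,-100],[0,13,-110],[0,13,-113],[0,13,-113]],"turn":[0,0,0,0,0,0,0,0],"claw":[-0.1,-0.1,-0.1,-0.1,-0.1,-0.1,-0.1,-0.1]}'
python3 - <<'E'
from h import *
s=robot.state();p=camera("wrist");cv2.imwrite("pics/s_w.png",p["color"][:,:,::-1])
for t,z in(("cover_grip",.209),("release_top",.203)):
    for r in place_of(p,t):print(t,round(r["conf"],2),np.round(r["pixel"],1),watz(p,s,r["pixel"],z).round(4))
print(tomove([.582,.0585,.2],88.4),s["grip_width"])
E
```

```text
time: 41.63
eef_pos: [0.597, 0.1725, 0.2544]
ee_rot: [[0.002, -0.999, 0.032], [0.0, 0.032, 0.999], [-1.0, -0.002, 0.0]]
wrist_force: [0.7, 0.5, 0.6]
grip_width: 0.0006
time: 42.3
eef_pos: [0.5798, 0.0592, 0.2527]
ee_rot: [[-0.001, -0.999, 0.034], [0.0, 0.034, 0.999], [-1.0, 0.001, 0.0]]
wrist_force: [1.3, -0.2, -0.6]
grip_width: 0.0383
cover_grip 0.63 [318.4 231.2] [0.5809 0.057  0.209 ]
release_top 0.74 [463.9 240.9] [0.5969 0.173  0.203 ]
release_top 0.17 [397.2  80.5] [0.4758 0.1149 0.203 ]
(array([52.9, -2.1, -2.2]), np.float64(-0.18501224271524563), array([0.57993598, 0.06076411, 0.2528726 ]), np.float64(-93.23298825117065)) 0.03834032796544225
```

View pics/s_w.png

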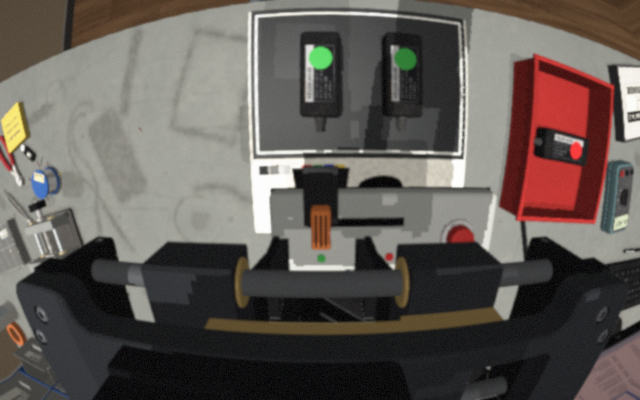

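```bash
python3 -m creep '{"offset":[[8,-1,-1],[20,-2,-2],[34,-2,-2],[44,-2,-2],[50,-2,-2],[52,-2,-2],[52,-2,-2],[52,-2,-2]],"turn":[0,0,0,0,0,0,0,0],"claw":[-0.1,-0.1,-0.1,-0.1,-0.1,-0.1,-0.1,-0.1]}' 8
python3 -m creep '{"offset":[[0,0,0],[0,0,0],[0,0,0],[0,0,0],[0,0,0],[0,0,0],[0,0,0],[0,0,0]],"turn":[0,0,0,0,0,0,0,0],"claw":[-1,-1,-1,-1,-1,-1,-1,-1]}' 8
```

```text
time: 43.12
eef_pos: [0.5823, 0.0579, 0.2013]
ee_rot: [[0.001, -0.999, 0.032], [-0.0, 0.032, 0.999], [-1.0, -0.001, -0.0]]
wrist_force: [-0.0, -0.0, 0.2]
grip_width: 0.0393
time: 43.78
eef_pos: [0.582, 0.0583, 0.2013]
ee_rot: [[0.001, -0.999, 0.032], [0.001, 0.032, 0.999], [-1.0, -0.001, 0.001]]
wrist_force: [-0.2, 2.6, 1.8]
grip_width: 0.0142
```

```bash
python3 -m creep '{"offset":[[0,0,3],[0,0,8],[0,0,15],[0,0,23],[0,0,31],[0,0,39],[0,0,45],[0,0,48]],"turn":[0,0,0,0,0,0,0,0],"claw":[-1,-1,-1,-1,-1,-1,-1,-1]}'
python3 -m creep '{"offset":[[0,0,1],[0,0,2],[0,0,3],[0,0,4],[0,0,5],[0,0,6],[0,0,6],[0,0,6]],"turn":[0,0,0,0,0,0,0,0],"claw":[-1,-1,-1,-1,-1,-1,-1,-1]}'
python3 -m creep '{"offset":[[0,0,0.5],[0,0,1],[0,0,2],[0,0,3],[0,0,3],[0,0,3],[0,0,3],[0,0,3]],"turn":[0,0,0,0,0,0,0,0],"claw":[-1,-1,-1,-1,-1,-1,-1,-1]}'
```

```text
time: 44.45
eef_pos: [0.5832, 0.1073, 0.2013]
ee_rot: [[-0.0, -1.0, 0.031], [0.0, 0.031, 1.0], [-1.0, 0.0, 0.0]]
wrist_force: [-1.9, -2.4, 5.5]
grip_width: 0.014
time: 45.12
eef_pos: [0.5833, 0.1128, 0.2013]
ee_rot: [[-0.0, -1.0, 0.031], [0.0, 0.031, 1.0], [-1.0, 0.0, 0.0]]
wrist_force: [-1.8, -1.9, 4.9]
grip_width: 0.0142
time: 45.78
eef_pos: [0.5834, 0.1134, 0.2013]
ee_rot: [[-0.001, -1.0, 0.031], [-0.004, 0.031, 1.0], [-1.0, 0.001, -0.004]]
wrist_force: [-2.3, -6.8, 5.7]
grip_width: 0.0138
```

```bash
python3 -m creep '{"offset":[[0,0,0.5],[0,0,1],[0,0,2],[0,0,3],[0,0,3],[0,0,3],[0,0,3],[0,0,3]],"turn":[0,0,0,0,0,0,0,0],"claw":[-1,-1,-1,-1,-1,-1,-1,-1]}'
python3 -m creep '{"offset":[[0,0,-1],[0,0,-2],[0,0,-3],[0,0,-4],[0,0,-4],[0,0,-4],[0,0,-4],[0,0,-4]],"turn":[0,0,0,0,0,0,0,0],"claw":[-1,-1,-1,-1,-1,-1,-1,-1]}'
python3 -m creep '{"offset":[[0,0,0],[0,0,0],[0,0,0],[0,0,0],[-5,0,0],[-20,0,0],[-40,0,0],[-60,0,0]],"turn":[0,0,0,0,0,0,0,0],"claw":[-0.3,-0.3,-0.3,-0.3,-0.3,-0.3,-0.3,-0.3]}'
python3 -m creep '{"offset":[[0,12,0],[0,40,0],[0,75,0],[0,110,0],[0,140,0],[0,160,0],[0,170,0],[0,170,0]],"turn":[0,0,0,0,0,0,0,0],"claw":[0,0,0,0,0,0,0,0]}'
python3 - <<'E'
from h import *
s=robot.state();p=camera("wrist");cv2.imwrite("pics/t_w.png",p["color"][:,:,::-1])
for n in("top","side"):
    p=camera(n);cv2.imwrite(f"pics/t_{n}.png",p["color"][:,:,::-1])
    for t,z in(("cover_grip",.209),("release_top",.203)):
        for r in place_of(p,t):print(n,t,round(r["conf"],2),np.round(r["pixel"],1),atz(p,r["pixel"],z).round(4))
cv2.imwrite("pics/t_s.png",cv2.resize(p["color"][110:270,220:440,::-1],None,fx=3.5,fy=3.5))
E
```

```text
time: 46.45
eef_pos: [0.5833, 0.1135, 0.2012]
ee_rot: [[-0.002, -1.0, 0.03], [-0.009, 0.03, 0.999], [-1.0, 0.001, -0.009]]
wrist_force: [-3.5, -14.0, 5.3]
grip_width: 0.014
time: 47.12
eef_pos: [0.5834, 0.1134, 0.2012]
ee_rot: [[-0.001, -1.0, 0.031], [-0.002, 0.031, 1.0], [-1.0, 0.001, -0.002]]
wrist_force: [-3.0, -5.9, 5.8]
grip_width: 0.0141
time: 47.78
eef_pos: [0.5833, 0.1141, 0.2614]
ee_rot: [[-0.001, -0.999, 0.032], [0.0, 0.032, 0.999], [-1.0, 0.001, 0.0]]
wrist_force: [0.9, 0.1, -0.2]
grip_width: 0.0307
time: 48.45
eef_pos: [0.4117, 0.1196, 0.2614]
ee_rot: [[-0.001, -1.0, 0.031], [0.0, 0.031, 1.0], [-1.0, 0.001, 0.0]]
wrist_force: [-0.0, 0.6, -0.4]
grip_width: 0.0433
top cover_grip 0.46 [275.8 191.3] [0.582  0.1222 0.209 ]
top release_top 0.56 [257.6 187.1] [0.6028 0.1787 0.203 ]
top release_top 0.4 [438.8 198.1] [ 0.5136 -0.3837  0.203 ]
side cover_grip 0.6 [327.9 156.8] [0.5825 0.1382 0.209 ]
side release_top 0.42 [325.4 155.3] [0.5867 0.1654 0.203 ]
```

View pics/t_s.png

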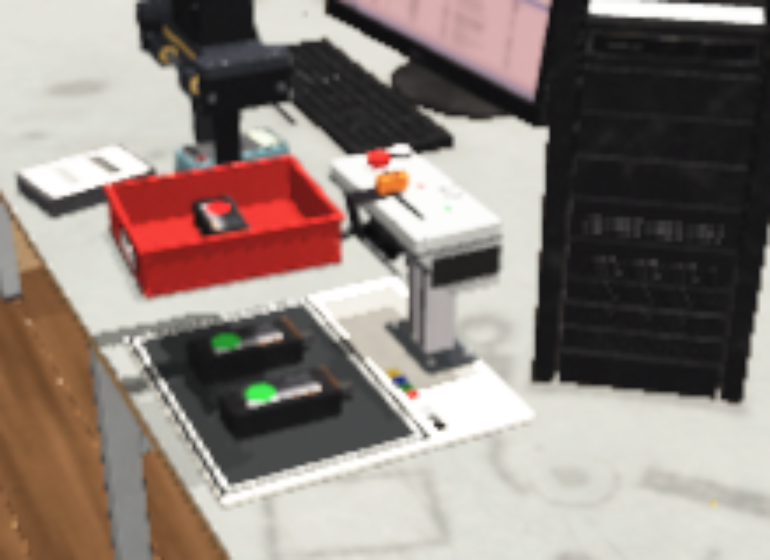

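View pics/t_w.png

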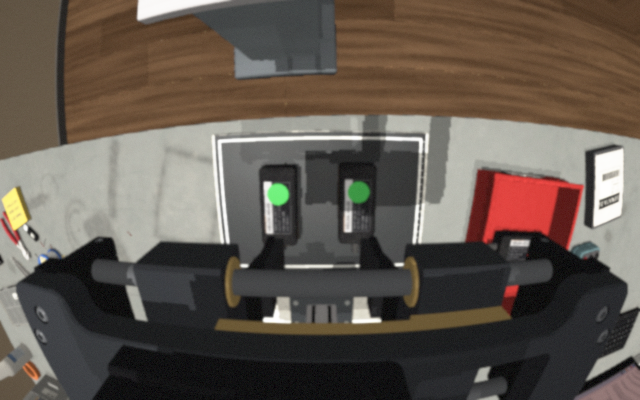

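```bash
python3 - <<'E'
from h import *
print(robot.state()["wrist_force"]);print(robot.sign_off())
E
```

```text
[ 0.13881614 -0.63595184 -0.36759364]
the job is handed in; nothing more can be done
None
```

The job is done and handed in at about 48.6 s, well under the 210 s limit.

- **Adapters:** There were three, two green and one red. The red one is in the reject bin. The two green ones lie flat, side by side, inside the white frame, with their lead ends toward the camera.
- **Photo:** I slid the cover about 42 mm to its open stop (14 N against the stop). I then held the release half-pressed for at least 0.8 s at about 5 N, within the first-click range. I pressed it right down: it travelled 4.1 mm further and did not move when the force rose to 12.8 N. Then I let it up.
- **Cover shut:** I slid it 55 mm back and pushed it against its stop at 14 N.

**Last checks:** The final side and wrist pictures show both green adapters inside the frame, the red one in the bin, the lens cover at the shut end, and the arm clear of everything. I did not check the solder reel separately at the end, but nothing was moved near it.

**Disagreements:** In the last pictures the network placed the cover grip 9 mm (top camera) and 25 mm (side camera) beyond where the arm had left it, at y = 0.113 m. I relied on the end-stop force and the measured travel instead.

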